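# Load the flasks into the heating blocks

### The arm

A 7-joint arm with a two-finger parallel gripper is mounted at the origin on the work surface. World frame = base frame: x ahead of the robot, y to its left, z up, the work surface at z = 0. Lengths are in m, angles in rad, forces in N, time in s.
With the tool pointing down it reaches from about 0.425 to 0.875 m from the base axis. Payload 4.7 kg.
Tool frame: the origin (TCP) lies on the centre line of the jaws, within the pads' length; the fingertips stand 14 mm ahead of it and the grasp point (between the pads) lies 5 mm behind it; z points along the fingers, y is the direction in which the jaws open and shut (so a half turn about z gives the same grasp; the last joint's range is limited). The gripper opens to 87 mm and grips with 3 to 60 N. Pads are 19 mm wide; open, the fingers measure 117 mm over their backs; the gripper's body (75 mm by 190 mm) begins 51 mm behind the grasp point.
Start: joints at [-1.307, 0.321, -0.07, 1.45, 0.023, 1.371, -0.057], TCP at [0.161, 0.63, 0.237] pointing down, gripper open.
Joint ranges: [-2.86, 2.86], [-0.3, 2.09], [-1.38, 1.24], [0.06, 2.45], [-1.56, 4.7], [0.09, 2.05], [-2.69, 2.69]. Speed limits (rad/s): [2.57, 2.57, 3.14, 3.14, 3.14, 3.14, 3.14].

### API

Orientations are given as a rotation vector (axis times angle).
In Python, from bench import ctrl gives the robot as it stands. The module is installed in compiled form; this text tells all that it offers.
- The arm moves only by the tool step_arm, never from a script. Its argument "plan" is a list of rows, each a list of 3 entries, a list of its own where there are three numbers: the turn, a rotation vector about the tool's x, y, z in rad, then the shift along the tool's x, y, z in m, then the closure in counts, from 0 (fully open) to 255 (shut). In form: [[[rx, ry, rz], [x, y, z], hand], ...]. A call has exactly 10 rows; each row is the pose to reach, as a shift and turn from the pose commanded when the call began, along the tool's axes at that moment; what a row does not reach only later rows make up. A row lasts 1/8 s, in which the tool goes at most 62.5 mm and 10.7 degrees, less where a joint would pass 70% of its speed; a pose out of reach is approached as far as the arm can. A call with a gripper value outside its range is refused whole. The fingers move at their own pace and stop on an object; "squeeze" is the grip in N (left out, the last holds). Time passes only in rows, so rows that repeat a pose let the fingers close, or fill a call up. It gives the time, the measured TCP pose, the force and the opening at its end, in the units of the state.
- ctrl.get_state(): the state, without advancing time (a new reading comes with each control period).
- ctrl.get_image(name): name is "scene" or "top"; returns the picture (384x512x3 uint8, red, green, blue); there is no depth.
- ctrl.calibration(name): a dict with "fov_y" (degrees; the focal length in pixels is half the picture's height over the tangent of half this angle, whatever the lens; pixels are square), "cx", "cy" (the principal point, pixels), "rvec" (rotation vector, rad) and "tvec" (3), from world to camera coordinates, as OpenCV has them. Camera axes: x right, y down, z forward; pixel columns grow to the right and rows downward; lengths in m; the calibration is good to about 2 mm. A picture is of the moment at which its call begins. calibration takes no time and is no camera call.
- ctrl.close_job(): hands the job in, once; it reports no verdict.
Trained networks look in the newest picture that a camera, given by its name, has taken for a name from the list of things; names that differ only in an ending like _2 or _b are one class to them, and where a whole thing is asked for, a point or a joint stands for the part that bears it (a point fixed in the world has none). Each returns a list of dicts, best first, with "score" (0 to 1); they miss things now and then, are a little off and sometimes report something else, mostly with a low value. They report only what shows in the picture. A call takes as long as a camera call. They do not tell look-alikes from the thing itself.
- ctrl.cut_out(camera, label): "pixels" (384x512 bool, what is visible of it) and "rect" ([left, top, width, height] in pixels, round what is visible of it).
The state is a dict: "time": time; "joint_positions": joint angles; "qd": joint speeds; "joint_torque": joint torques, N m; "position": TCP position; "tool_rot": TCP orientation; "ft_force": force on the tool from outside, world axes, zero at the start; "torque": the same for the moment, N m; "grip_width": opening from 0.0 (shut) to 1.0 (fully open).
Only numpy, scipy, OpenCV 4.12 (cv2) and the standard library are available. Lean on these libraries where they do the work, as an engineer would, in place of code of your own. Each camera call takes 0.05 s, during which the arm holds its last target.

### The job

Load the four-place stirring hotplate: lift each of the four round-bottom flasks off its cork ring and set it down, without dropping it, fully seated and upright in the aluminium heating block whose bowl is cut for its size, smallest flask in the smallest bowl and so on up to the largest. Do not tip any flask over, and leave the wash bottle and the amber bottle standing where they are.

Things in the scene. Friction and masses are not known exactly. Their poses are not given: they have to be found in the camera images.
- flask25: smallest of four clear round-bottom glass flasks (25 ml): globe 41 mm in diameter, one upright neck (cylinder 18 mm in diameter, frosted) ending 65.5 mm above the globe's middle; 35 g, bottom-heavy. Origin: middle of the globe, z up the neck. Starts upright on a loose cork ring (22 mm high, 63 mm across), globe's middle 38 mm above the bench. Lift straight up by the neck.
- flask50: second smallest of four clear round-bottom glass flasks (50 ml): globe 51 mm in diameter, one upright neck (cylinder 22 mm in diameter, frosted) ending 70.5 mm above the globe's middle; 50 g, bottom-heavy. Origin: middle of the globe, z up the neck. Starts upright on a loose cork ring (22 mm high, 69 mm across), globe's middle 41 mm above the bench. Lift straight up by the neck.
- flask100: second largest of four clear round-bottom glass flasks (100 ml): globe 64 mm in diameter, one upright neck (cylinder 28 mm in diameter, frosted) ending 77.0 mm above the globe's middle; 75 g, bottom-heavy. Origin: middle of the globe, z up the neck. Starts upright on a loose cork ring (22 mm high, 78 mm across), globe's middle 46 mm above the bench. Lift straight up by the neck.
- flask250: largest of four clear round-bottom glass flasks (250 ml): globe 85 mm in diameter, one upright neck (cylinder 33 mm in diameter, frosted) ending 87.5 mm above the globe's middle; 140 g, bottom-heavy. Origin: middle of the globe, z up the neck. Starts upright on a loose cork ring (22 mm high, 91 mm across), globe's middle 54 mm above the bench. Lift straight up by the neck.
- block25: smallest of four fixed round aluminium heating blocks, for the 25 ml flask: 69 mm in diameter, 27 high, dark ball-shaped bowl 40 across, 17 deep. Origin: centre of underside, z up; a seated globe's middle is 30.5 mm above it. Stands, in any order, on one of 4 places (2 by 2, 130 mm apart) of a low white hotplate (270 mm square plus 50 mm control strip, dark top 55 mm above the bench).
- block50: second smallest of four fixed round aluminium heating blocks, for the 50 ml flask: 79 mm in diameter, 31 high, dark ball-shaped bowl 50 across, 21 deep. Origin: centre of underside, z up; a seated globe's middle is 35.5 mm above it. Stands, in any order, on one of 4 places (2 by 2, 130 mm apart) of a low white hotplate (270 mm square plus 50 mm control strip, dark top 55 mm above the bench).
- block100: second largest of four fixed round aluminium heating blocks, for the 100 ml flask: 92 mm in diameter, 37 high, dark ball-shaped bowl 63 across, 27 deep. Origin: centre of underside, z up; a seated globe's middle is 42.0 mm above it. Stands, in any order, on one of 4 places (2 by 2, 130 mm apart) of a low white hotplate (270 mm square plus 50 mm control strip, dark top 55 mm above the bench).
- block250: largest of four fixed round aluminium heating blocks, for the 250 ml flask: 113 mm in diameter, 46 high, dark ball-shaped bowl 84 across, 36 deep. Origin: centre of underside, z up; a seated globe's middle is 52.5 mm above it. Stands, in any order, on one of 4 places (2 by 2, 130 mm apart) of a low white hotplate (270 mm square plus 50 mm control strip, dark top 55 mm above the bench).
- wash_bottle: bystander: white squeeze wash bottle with yellow cap and bent yellow spout, 62 mm in diameter, 185 mm high, loose on the bench beyond the flasks. Origin: centre of its underside, z up.
- amber_bottle: bystander: amber glass reagent bottle with black cap and white label, 68 mm in diameter, 140 mm high, loose on the bench beyond the flasks. Origin: centre of its underside, z up.
Mind the look-alikes: they are no part of the job. What is shaped like the flask250 but pink is not meant. What is shaped like the flask100 but yellow is not meant.

How it is judged:
At the end, for the whole second after the job is handed in: Each flask sits in the block made for its size: the middle of the globe within 8 mm sideways of the block's axis and within 5 mm of its seated height (half the globe's diameter plus 10 mm above the block's underside), the neck within 0.2 rad (11 degrees) of upright, all at rest (horizontal distance between flask25 and block25 below 0.008 m and z of flask25 in the frame of block25 between 0.0255 and 0.0355 m and angle between each of flask25, flask50, flask100, flask250's own z axis and vertical below 0.2 rad and linear speed of each of flask25, flask50, flask100, flask250 below 0.02 m/s and angular speed of each of flask25, flask50, flask100, flask250 below 0.3 rad/s and horizontal distance between flask50 and block50 below 0.008 m and z of flask50 in the frame of block50 between 0.0305 and 0.0405 m and horizontal distance between flask100 and block100 below 0.008 m and z of flask100 in the frame of block100 between 0.037 and 0.047 m and horizontal distance between flask250 and block250 below 0.008 m and z of flask250 in the frame of block250 between 0.0475 and 0.0575 m); the robot touches nothing.
It fails at once if the wash bottle is pushed more than 30 mm or tipped (distance of wash_bottle from where it was at the start of the episode above 0.03 m or angle between wash_bottle's own z axis and vertical above 0.3 rad).
It fails at once if the amber bottle is pushed more than 30 mm or tipped (distance of amber_bottle from where it was at the start of the episode above 0.03 m or angle between amber_bottle's own z axis and vertical above 0.3 rad).
It fails at once if a flask is tipped by more than 60 degrees (angle between any of flask25, flask50, flask100, flask250's own z axis and vertical above 1.05 rad).
It fails at once if a flask is dropped (falls free at over 0.6 m/s, about 20 mm) ((linear speed of flask25 above 0.6 m/s and contact force between flask25 and the fingers below 0.05 N) or (linear speed of flask50 above 0.6 m/s and contact force between flask50 and the fingers below 0.05 N) or (linear speed of flask100 above 0.6 m/s and contact force between flask100 and the fingers below 0.05 N) or (linear speed of flask250 above 0.6 m/s and contact force between flask250 and the fingers below 0.05 N)).
It also fails if it takes over 102 s, if anything falls off the work surface, if the arm or the gripper's body presses on something with over 40 N, if the wrist force passes 120 N, or if a joint passes its speed limit or range.

## Working session

There is one attempt and no reset: what is moved stays moved. The work goes in short steps, Python scripts to look and compute and a tool call to move; the robot and the scene stay as the last step left them, time stands still between calls to the robot, and variables do not carry over. Pictures are saved under pics/ and viewed, and the job is handed in when it is done.

Besides the shell and the picture viewer there is one more tool, called after "Emit:" as name(argument=value, ...), one argument or row to a line, values as JSON. step_arm: Moves the arm, as the interface text tells. Its arguments: {"type":"object","properties":{"plan":{"type":"array"},"squeeze":{"type":"number"}},"required":["plan"]}

```bash
mkdir -p pics; python3 - <<'E'
from bench import ctrl
import cv2
s=ctrl.get_state(); print(s)
for n in("scene","top"):
    im=ctrl.get_image(n); cv2.imwrite(f"pics/{n}0.png",cv2.resize(im[:,:,::-1],(800,600),interpolation=cv2.INTER_CUBIC)); print(n,ctrl.calibration(n))
E
```

```text
{'time': 0.0, 'joint_positions': array([-1.30688764,  0.32182198, -0.07007028,  1.4516962 ,  0.02259947,
        1.37079513, -0.05686675]), 'qd': array([ 0.00165245,  0.00032828, -0.00149028, -0.00024365, -0.00015256,
       -0.00040097,  0.00109469]), 'joint_torque': array([ 5.95239356e-06, -4.91291428e+01, -4.04381733e-01, -3.12527275e+01,
       -6.40174979e-02,  4.36315709e-02,  1.88420381e-04]), 'position': array([0.16061535, 0.6292893 , 0.2354514 ]), 'tool_rot': array([-3.91283042e-01, -3.11699002e+00,  3.02999525e-03]), 'ft_force': array([ 0.32026791, -0.12338857,  0.33456028]), 'torque': array([0.0503009 , 0.01719777, 0.03622205]), 'grip_width': 1.000156744493058}
scene {'fov_y': 46.66962874870128, 'cx': 255.63288324705928, 'cy': 180.30388878567982, 'rvec': array([ 2.36106758,  0.65444921, -0.22703328]), 'tvec': array([-0.43073143, -0.21219961,  1.43488931])}
top {'fov_y': 48.47365534043989, 'cx': 257.5539876114085, 'cy': 197.38027940251857, 'rvec': array([ 2.15641797, -2.10037697,  0.20082392]), 'tvec': array([-0.08954306,  0.56582628,  1.10526948])}
```

View pics/scene0.png

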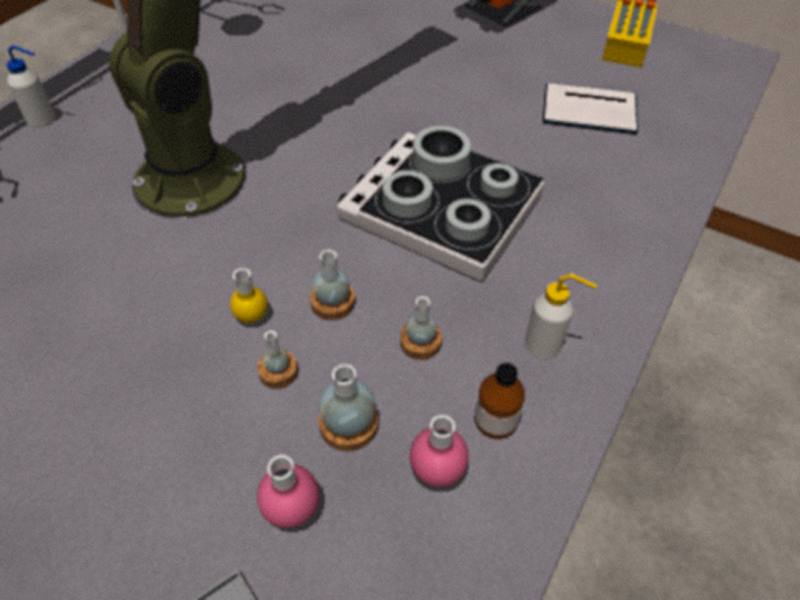

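View pics/top0.png

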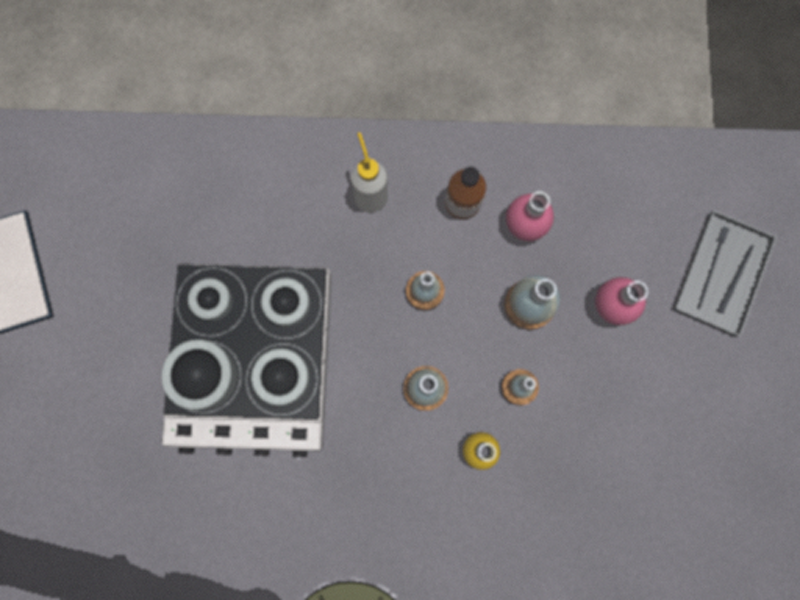

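```bash
cat > h.py <<'E'
import numpy as np, cv2
from bench import ctrl
def cam(n):
    c=ctrl.calibration(n); f=192/np.tan(np.radians(c["fov_y"])/2)
    K=np.array([[f,0,c["cx"]],[0,f,c["cy"]],[0,0,1.]])
    R=cv2.Rodrigues(np.array(c["rvec"]))[0]; return K,R,np.array(c["tvec"]).reshape(3),c
def proj(n,P):
    K,R,t,c=cam(n); return cv2.projectPoints(np.array(P,float).reshape(-1,1,3),np.array(c["rvec"]),t,K,None)[0].reshape(-1,2)
def ray(n,uv,z):
    K,R,t,c=cam(n); C=-R.T@t; d=R.T@np.linalg.inv(K)@np.array([uv[0],uv[1],1.]); return C+d*(z-C[2])/d[2]
E
python3 - <<'E'
from h import *
print(proj("top",[[0,0,0],[.16,.63,.237],[.4,0,0],[.4,.2,0],[.6,0,0]]).round(1), proj("scene",[[0,0,0],[.16,.63,.237],[.4,0,0],[.4,.2,0]]).round(1))
for n in("scene","top"):
    K,R,t,c=cam(n);print(n,"campos",-R.T@t)
    im=ctrl.get_image(n); np.save(f"pics/{n}.npy",im)
    for l in ["flask25","flask50","flask100","flask250","block25","block50","block100","block250","wash_bottle","amber_bottle"]:
        for d in ctrl.cut_out(n,l)[:4]:
            m=d["pixels"]; ys,xs=np.nonzero(m)
            print(n,l,round(d["score"],2),d["rect"],m.sum(),(xs.mean().round(1),ys.mean().round(1)) if len(xs) else None)
print(ctrl.get_state()["time"])
E
```

```text
[[223.  415.7]
 [-80.8 362.9]
 [228.8 259.9]
 [156.4 258. ]
 [231.5 188.9]] [[122.  114.5]
 [264.6 -23.6]
 [225.9 161.9]
 [260.4 122.4]]
scene campos [ 0.91999097 -0.72209439  0.96003222]
scene flask25 0.94 [260.9, 188.7, 16.1, 31.2] 419 (np.float64(269.3), np.float64(206.4))
scene flask25 0.87 [167.7, 212.1, 17.5, 28.3] 280 (np.float64(175.4), np.float64(226.4))
scene flask25 0.82 [161.8, 290.6, 42.0, 47.8] 1367 (np.float64(183.3), np.float64(315.6))
scene flask25 0.81 [205.6, 230.4, 34.2, 48.0] 1210 (np.float64(221.3), np.float64(257.6))
scene flask50 0.94 [260.9, 188.7, 16.1, 31.2] 419 (np.float64(269.3), np.float64(206.4))
scene flask50 0.87 [167.7, 212.1, 17.5, 28.3] 280 (np.float64(175.4), np.float64(226.4))
scene flask50 0.82 [161.8, 290.6, 42.0, 47.8] 1367 (np.float64(183.3), np.float64(315.6))
scene flask50 0.81 [205.6, 230.4, 34.2, 48.0] 1210 (np.float64(221.3), np.float64(257.6))
scene flask100 0.94 [260.9, 188.7, 16.1, 31.2] 419 (np.float64(269.3), np.float64(206.4))
scene flask100 0.87 [167.7, 212.1, 17.5, 28.3] 280 (np.float64(175.4), np.float64(226.4))
scene flask100 0
[... 4483 characters left out ...]
6 [116.9, 179.2, 33.7, 25.2] 622 (np.float64(134.5), np.float64(191.6))
top block100 0.86 [161.3, 223.0, 40.2, 36.4] 1102 (np.float64(179.3), np.float64(241.3))
top block250 0.97 [169.5, 181.5, 30.6, 29.6] 750 (np.float64(182.5), np.float64(193.2))
top block250 0.96 [101.8, 217.2, 49.5, 47.1] 1753 (np.float64(127.2), np.float64(240.0))
top block250 0.86 [116.9, 179.2, 33.7, 25.2] 622 (np.float64(134.5), np.float64(191.6))
top block250 0.86 [161.3, 223.0, 40.2, 36.4] 1102 (np.float64(179.3), np.float64(241.3))
top wash_bottle 0.76 [225.7, 86.4, 22.8, 51.0] 682 (np.float64(236.2), np.float64(117.0))
top amber_bottle 0.83 [283.8, 105.8, 28.3, 35.5] 688 (np.float64(297.6), np.float64(123.6))
1.2
```

```bash
python3 - <<'E'
from h import *
im=np.load("pics/top.npy")[:,:,::-1]
cv2.imwrite("pics/topflasks.png",cv2.resize(im[110:310,240:440],(800,800),interpolation=cv2.INTER_NEAREST)[:600])
cv2.imwrite("pics/topblocks.png",cv2.resize(im[160:300,90:230],(700,700),interpolation=cv2.INTER_NEAREST)[:600])
im=np.load("pics/scene.npy")[:,:,::-1]
cv2.imwrite("pics/sceneflasks.png",cv2.resize(im[150:300,140:300],(640,600),interpolation=cv2.INTER_NEAREST))
E
```

```text
(no output)
```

View pics/topflasks.png

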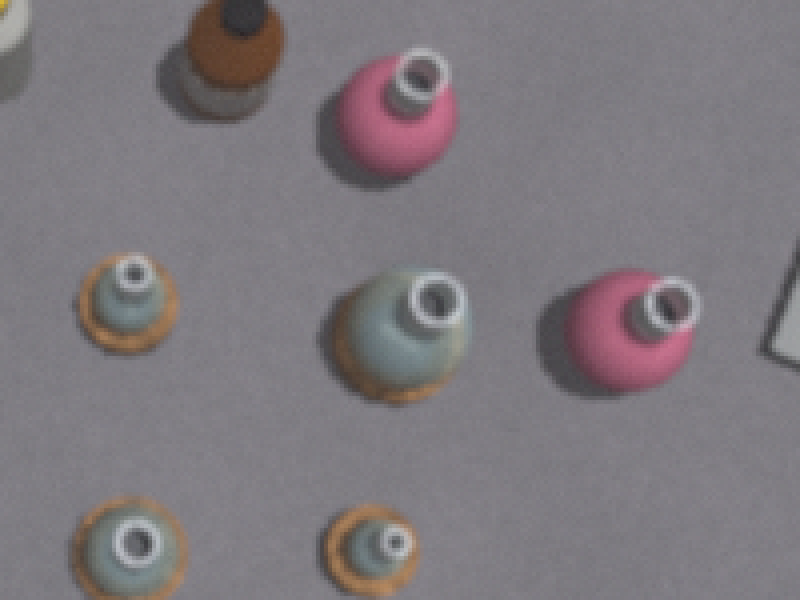

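View pics/topblocks.png

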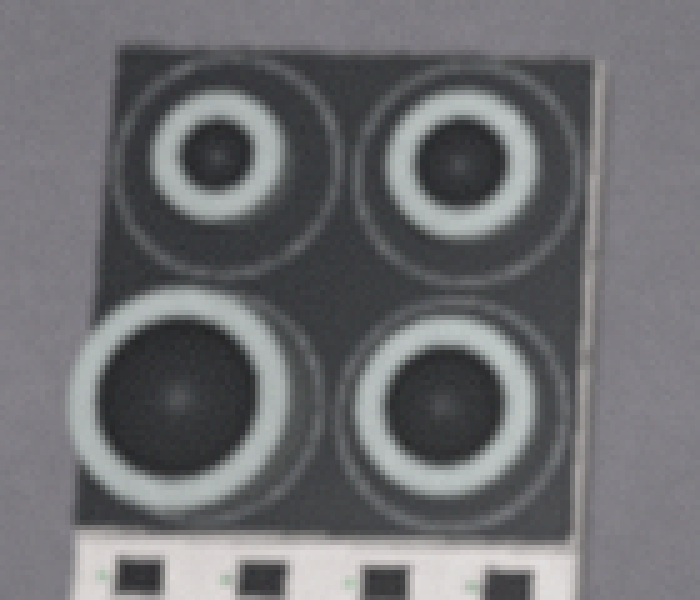

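View pics/sceneflasks.png

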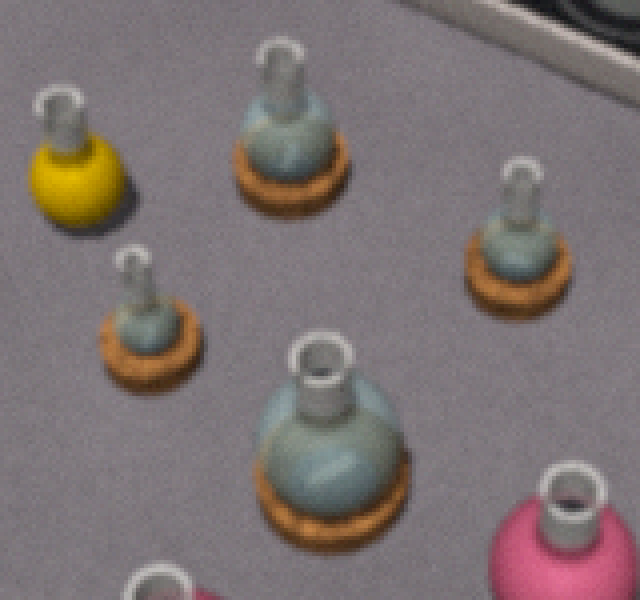

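```bash
cat > meas.py <<'E'
from h import *
def dark(im,c,r,thr):  # dark mouth centroid by contour of upscaled
    x,y=int(c[0]),int(c[1]); g=cv2.cvtColor(im,cv2.COLOR_RGB2GRAY)[y-r:y+r+1,x-r:x+r+1]
    u=cv2.resize(g,None,fx=8,fy=8,interpolation=cv2.INTER_CUBIC)
    b=(u<thr).astype(np.uint8); cs,_=cv2.findContours(b,cv2.RETR_EXTERNAL,cv2.CHAIN_APPROX_NONE)
    m=(8*r+4,8*r+4); cs=[k for k in cs if cv2.pointPolygonTest(k,m,False)>=0]
    k=max(cs,key=cv2.contourArea); e=cv2.fitEllipse(k)
    return np.array(((e[0][0]+.5)/8-.5+x-r,(e[0][1]+.5)/8-.5+y-r)),np.array(e[1])/8
E
python3 - <<'E'
from meas import *
t=np.load("pics/top.npy");s=np.load("pics/scene.npy")
H={"block25":.055+.027,"block50":.055+.031,"block100":.055+.037,"block250":.055+.046}
ct={"block25":(133,191),"block50":(182,193),"block100":(179,241),"block250":(126,239)}
cs={"block25":(319,113),"block50":(299,138),"block100":(260,120),"block250":(282,92)}
P={}
for k in H:
    for n,im,c in(("top",t,ct),("scene",s,cs)):
        try:
            uv,ax=dark(im,c[k],24 if k in("block250",) else 14 if k=="block25" else 18,110)
            p=ray(n,uv,H[k]); 
            K,R,tt,_=cam(n); depth=(R@p+tt)[2]
            print(k,n,uv.round(2),"mm axes",(ax*depth/K[0,0]*1000).round(1),"xyz",p.round(4))
            P[k,n]=p
        except Exception as e: print(k,n,e)
for n in("top","scene"):
    for a,b in(("block25","block50"),("block50","block100"),("block100","block250"),("block250","block25"),("block25","block100"),("block50","block250")):
        if (a,n) in P and (b,n) in P: print(n,a,b,np.linalg.norm(P[a,n][:2]-P[b,n][:2]).round(4))
E
```

```text
block25 top [133. 191.] mm axes [90.3 90.3] xyz [0.5707 0.255  0.082 ]
block25 scene [319.65 111.61] mm axes [26.1 40. ] xyz [0.5713 0.2546 0.082 ]
block50 top [182. 193.] mm axes [114.9 114.9] xyz [0.5681 0.1247 0.086 ]
block50 scene [298.99 138.01] mm axes [122.4 122.5] xyz [0.5717 0.1181 0.086 ]
block100 top [178.43 240.66] mm axes [60.1 62.1] xyz [0.4422 0.1256 0.092 ]
block100 scene [260.34 118.93] mm axes [41.9 62.5] xyz [0.442  0.1244 0.092 ]
block250 top [125.  239.1] mm axes [79.9 84.7] xyz [0.4419 0.26   0.101 ]
block250 scene [282.49  91.56] mm axes [52.4 83.4] xyz [0.4419 0.2581 0.101 ]
top block25 block50 0.1303
top block50 block100 0.1258
top block100 block250 0.1343
top block250 block25 0.1289
top block25 block100 0.1823
top block50 block250 0.1849
scene block25 block50 0.1365
scene block50 block100 0.1298
scene block100 block250 0.1337
scene block250 block25 0.1295
scene block25 block100 0.1835
scene block50 block250 0.1909
```

```bash
cat >> meas.py <<'E'
def mouth(im,c,r,lo=None):
    """radial edge search: from centre outwards find steepest rise dark->bright, fit ellipse"""
    g=cv2.GaussianBlur(cv2.cvtColor(im,cv2.COLOR_RGB2GRAY).astype(np.float32),(0,0),.6)
    pts=[]
    rr=np.arange(r*.4,r*1.35,.1)
    for a in np.linspace(0,2*np.pi,72,endpoint=False):
        xs=(c[0]+rr*np.cos(a)).astype(np.float32);ys=(c[1]+rr*np.sin(a)).astype(np.float32)
        v=cv2.remap(g,xs[None],ys[None],cv2.INTER_CUBIC)[0]
        i=np.argmax(np.gradient(v)); pts.append((xs[i],ys[i]))
    e=cv2.fitEllipse(np.array(pts,np.float32)); return np.array(e[0]),np.array(e[1]),np.array(pts)
E
python3 - <<'E'
from meas import *
t=np.load("pics/top.npy");s=np.load("pics/scene.npy")
H={"block25":.055+.027,"block50":.055+.031,"block100":.055+.037,"block250":.055+.046}
D={"block25":40,"block50":50,"block100":63,"block250":84}
ct={"block25":(133,191),"block50":(182,193),"block100":(179,241),"block250":(126,239)}
P={}
for k in H:
    uv=np.array(ct[k],float)
    K,R,tt,_=cam("top")
    for _ in range(3):
        r=D[k]/2000*K[0,0]/1.09; uv,ax,pts=mouth(t,uv,r)
    p=ray("top",uv,H[k]); d=(R@p+tt)[2]; P[k]=p
    print(k,uv.round(2),(ax*d/K[0,0]*1000).round(1),p.round(4))
for a,b in(("block25","block50"),("block50","block100"),("block100","block250"),("block250","block25"),("block25","block100"),("block50","block250")):
    print(a,b,np.linalg.norm(P[a][:2]-P[b][:2]).round(4))
E
```

```text
block25 [132.86 190.46] [37.6 39.7] [0.5721 0.2555 0.082 ]
block50 [181.75 192.17] [47.6 49.7] [0.5703 0.1255 0.086 ]
block100 [178.41 240.74] [60.8 63. ] [0.442  0.1257 0.092 ]
block250 [124.98 239.11] [80.2 85.3] [0.4419 0.26   0.101 ]
block25 block50 0.13
block50 block100 0.1283
block100 block250 0.1344
block250 block25 0.1303
block25 block100 0.1838
block50 block250 0.1859
```

```bash
cat >> meas.py <<'E'
def ringfit(n,im,p0,zr,ro,ri,win=.02,iters=1):
    """match bright annulus template: maximise mean(brightness in annulus)-mean(inside) over xy"""
    from scipy.optimize import minimize
    g=cv2.cvtColor(im,cv2.COLOR_RGB2GRAY).astype(np.float32)
    a=np.linspace(0,2*np.pi,90,endpoint=False); C=np.c_[np.cos(a),np.sin(a),0*a]
    def samp(xy,rad):
        P=C*rad+np.array([xy[0],xy[1],zr]); uv=proj(n,P).astype(np.float32)
        return cv2.remap(g,uv[None,:,0],uv[None,:,1],cv2.INTER_CUBIC)[0].mean()
    f=lambda xy: -(samp(xy,(ro+ri)/2)*2-samp(xy,ri*.5)-samp(xy,ro*1.4))
    G=[(f((p0[0]+dx,p0[1]+dy)),p0[0]+dx,p0[1]+dy) for dx in np.arange(-win,win+1e-9,.002) for dy in np.arange(-win,win+1e-9,.002)]
    b=min(G); r=minimize(f,b[1:],method="Nelder-Mead",options=dict(xatol=1e-4,fatol=.01,initial_simplex=[b[1:],(b[1]+.002,b[2]),(b[1],b[2]+.002)])); return r.x,r.fun
E
python3 - <<'E'
from meas import *
t=np.load("pics/top.npy");s=np.load("pics/scene.npy")
for n in("top","scene"): print(n,"fwd",cam(n)[1][2].round(3))
F={"flask25":((339,245.5),.1035,.009),"flask50":((273.5,178.5),.1115,.011),"flask100":((274.2,245.2),.123,.014),"flask250":((349.2,184.8),.1415,.0165)}
for k,(uv,z,r) in F.items():
    p=ray("top",uv,z)
    for th in(.003,):
        for n,im in(("top",t),("scene",s)):
            print(k,n,[x.round(4) if hasattr(x,'round') else x for x in ringfit(n,im,p,z,r,r-th)], proj(n,[p]).round(1))
H={"block25":.055+.027,"block50":.055+.031,"block100":.055+.037,"block250":.055+.046}
R={"block25":(.0345,.02),"block50":(.0395,.025),"block100":(.046,.0315),"block250":(.0565,.042)}
c={"block25":(.572,.255),"block50":(.570,.125),"block100":(.442,.125),"block250":(.442,.259)}
for k in H:
    for n,im in(("top",t),("scene",s)):
        print(k,n,ringfit(n,im,c[k],H[k],*R[k],win=.01)[0].round(4))
E
```

```text
top fwd [ 0.181 -0.003 -0.983]
scene fwd [-0.325  0.561 -0.762]
flask25 top [array([ 0.4409, -0.2838]), np.float64(-112.0353)] [[339.  245.5]]
flask25 scene [array([ 0.4408, -0.285 ]), np.float64(-71.1755)] [[172.2 214.1]]Traceback (most recent call last):
  File "<stdin>", line 9, in <module>
  File "meas.py", line 28, in ringfit
    G=[(f((p0[0]+dx,p0[1]+dy)),p0[0]+dx,p0[1]+dy) for dx in np.arange(-win,win+1e-9,.002) for dy in np.arange(-win,win+1e-9,.002)]
        ~^^^^^^^^^^^^^^^^^^^^^
  File "meas.py", line 27, in <lambda>
    f=lambda xy: -(samp(xy,(ro+ri)/2)*2-samp(xy,ri*.5)-samp(xy,ro*1.4))
                   ~~~~^^^^^^^^^^^^^^
  File "meas.py", line 25, in samp
    P=C*rad+np.array([xy[0],xy[1],zr]); uv=proj(n,P).astype(np.float32)
                                           ~~~~^^^^^
  File "h.py", line 8, in proj
    K,R,t,c=cam(n); return cv2.projectPoints(np.array(P,float).reshape(-1,1,3),np.array(c["rvec"]),t,K,None)[0].reshape(-1,2)
            ~~~^^^
  File "h.py", line 4, in cam
    c=ctrl.calibration(n); f=192/np.tan(np.radians(c["fov_y"])/2)
ValueError: time passes only in moves, steps and waits
```

```bash
sed -i 's/^def cam(n):/import functools\n@functools.lru_cache\ndef cam(n):/' h.py; cat > m1.py <<'E'
from meas import *
def run(t,s):
    F={"flask25":((339,245.5),.1035,.009),"flask50":((273.5,178.5),.1115,.011),"flask100":((274.2,245.2),.123,.014),"flask250":((349.2,184.8),.1415,.0165)}
    for k,(uv,z,r) in F.items():
        p=ray("top",uv,z)
        for n,im in(("top",t),("scene",s)):
            print(k,n,[np.round(x,4) for x in ringfit(n,im,p,z,r,r-.003)], proj(n,[p]).round(1))
    H={"block25":.055+.027,"block50":.055+.031,"block100":.055+.037,"block250":.055+.046}
    R={"block25":(.0345,.02),"block50":(.0395,.025),"block100":(.046,.0315),"block250":(.0565,.042)}
    c={"block25":(.572,.255),"block50":(.570,.125),"block100":(.442,.125),"block250":(.442,.259)}
    for k in H:
        for n,im in(("top",t),("scene",s)):
            print(k,n,ringfit(n,im,c[k],H[k],*R[k],win=.01)[0].round(4))
run(np.load("pics/top.npy"),np.load("pics/scene.npy"))
E
python3 m1.py; python3 -c "
from bench import ctrl
print(ctrl.get_state()['time'])"
```

```text
flask25 top [array([ 0.4409, -0.2838]), np.float64(-112.0353)] [[339.  245.5]]
flask25 scene [array([ 0.4408, -0.285 ]), np.float64(-71.1755)] [[172.2 214.1]]
flask50 top [array([ 0.6098, -0.1136]), np.float64(-121.6411)] [[273.5 178.5]]
flask50 scene [array([ 0.6089, -0.1141]), np.float64(-70.3551)] [[269.6 192.8]]
flask100 top [array([ 0.4347, -0.1186]), np.float64(-148.8756)] [[274.2 245.2]]
flask100 scene [array([ 0.4335, -0.1187]), np.float64(-68.2474)] [[209.8 163.6]]
flask250 top [array([ 0.5906, -0.3038]), np.float64(-150.4432)] [[349.2 184.8]]
flask250 scene [array([ 0.5901, -0.3044]), np.float64(-111.6678)] [[219.6 239.1]]
block25 top [0.5718 0.2534]
block25 scene [0.5711 0.2544]
block50 top [0.571  0.1266]
block50 scene [0.5698 0.1247]
block100 top [0.4416 0.1237]
block100 scene [0.4432 0.1241]
block250 top [0.4435 0.2593]
block250 scene [0.4414 0.259 ]
1.2
```

```bash
cat > mv.py <<'E'
from h import *
from scipy.spatial.transform import Rotation as Ro
YT=Ro.from_matrix(np.array([[-1,0,0],[0,1,0],[0,0,-1.]]).T) # cols x=-X,y=+Y,z=-Z
def rows(pts,st=None,rot=True):
    st=st or ctrl.get_state(); R0=Ro.from_rotvec(st["tool_rot"]); p0=st["position"]
    print("t",round(st["time"],2),"pos",p0.round(4),"rot",st["tool_rot"].round(4),"w",round(st["grip_width"],3),"F",st["ft_force"].round(1))
    print("turn",(R0.inv()*YT).as_rotvec().round(3))
    for p in pts: print(p,"shift",R0.inv().apply(np.array(p)-p0).round(4))
if __name__=="__main__":
    import sys,ast
    rows(ast.literal_eval(sys.argv[1]))
E
python3 mv.py "[(.28,.58,.27),(.40,.50,.30),(.50,.37,.30),(.57,.25,.30),(.58,.13,.30)]"
python3 - <<'E'
from h import *
print("wash",ray("top",(237,132),0),"amber",ray("top",(296,136),0),"yellow neck",ray("top",(311,289),.109),"pinks",ray("top",(345,129),.13),ray("top",(408,186),.13))
E
```

```text
t 1.2 pos [0.1607 0.6299 0.2366] rot [3.9130e-01 3.1171e+00 2.0000e-04] w 1.002 F [0.9 0.4 0.1]
turn [ 0.    0.   -0.25]
(0.28, 0.58, 0.27) shift [-0.1279 -0.0188 -0.0334]
(0.4, 0.5, 0.3) shift [-0.264  -0.0667 -0.0634]
(0.5, 0.37, 0.3) shift [-0.393  -0.1679 -0.0634]
(0.57, 0.25, 0.3) shift [-0.4905 -0.2669 -0.0634]
(0.58, 0.13, 0.3) shift [-0.5298 -0.3807 -0.0634]
wash [ 0.76995537 -0.00986     0.        ] amber [ 0.76264439 -0.18226569  0.        ] yellow neck [ 0.32990871 -0.21295054  0.109     ] pinks [ 0.74116998 -0.29780397  0.13      ] [ 0.5934743  -0.45677525  0.13      ]
```

Emit:
step_arm(
  plan=[
    [[0, 0, -0.05], [-0.06, -0.01, -0.016], 0],
    [[0, 0, -0.1], [-0.12, -0.018, -0.033], 0],
    [[0, 0, -0.15], [-0.175, -0.035, -0.045], 0],
    [[0, 0, -0.2], [-0.225, -0.052, -0.058], 0],
    [[0, 0, -0.25], [-0.265, -0.067, -0.063], 0],
    [[0, 0, -0.25], [-0.31, -0.105, -0.063], 0],
    [[0, 0, -0.25], [-0.36, -0.14, -0.063], 0],
    [[0, 0, -0.25], [-0.4, -0.175, -0.063], 0],
    [[0, 0, -0.25], [-0.445, -0.22, -0.063], 0],
    [[0, 0, -0.25], [-0.49, -0.267, -0.063], 0],
  ],
)

```text
time: 2.45
position: [0.5685, 0.2516, 0.2997]
tool_rot: [-0.001, 3.141, 0.001]
ft_force: [0.0, 0.7, 0.2]
grip_width: 1.001
```

```bash
python3 mv.py "[(.57,.10,.30),(.44,-.284,.20),(.4408,-.2844,.16)]"; python3 -c "
from bench import ctrl
print(ctrl.get_state()['joint_positions'])"
```

```text
t 2.45 pos [0.5685 0.2516 0.2997] rot [-1.1000e-03  3.1411e+00  6.0000e-04] w 1.001 F [0.  0.7 0.2]
turn [0.    0.001 0.001]
(0.57, 0.1, 0.3) shift [-0.0014 -0.1516 -0.0003]
(0.44, -0.284, 0.2) shift [ 0.1289 -0.5356  0.0994]
(0.4408, -0.2844, 0.16) shift [ 0.1282 -0.536   0.1394]
[-0.63132342  0.23725418  0.21020677  1.43690381 -0.04943191  1.47194682
  1.14951637]
```

Emit:
step_arm(
  plan=[
    [[0, 0, 0], [0.0, -0.06, 0], 0],
    [[0, 0, 0], [0.0, -0.12, 0], 0],
    [[0, 0, 0], [0.0, -0.18, 0], 0],
    [[0, 0, 0], [0.02, -0.24, 0], 0],
    [[0, 0, 0], [0.04, -0.3, 0.0], 0],
    [[0, 0, 0], [0.065, -0.36, 0.0], 0],
    [[0, 0, 0], [0.09, -0.42, 0.02], 0],
    [[0, 0, 0], [0.11, -0.48, 0.05], 0],
    [[0, 0, 0], [0.1282, -0.536, 0.08], 0],
    [[0, 0, 0], [0.1282, -0.536, 0.13], 0],
  ],
)

```text
time: 3.7
position: [0.4396, -0.2878, 0.1713]
tool_rot: [0.008, 3.135, -0.005]
ft_force: [1.7, -0.2, -1.5]
grip_width: 0.999
```

```bash
python3 mv.py "[(.4408,-.2844,.16),(.4408,-.2844,.081)]"; python3 - <<'E'
from h import *
print(ctrl.get_state()['joint_positions'])
for n in("scene","top"):
    im=ctrl.get_image(n)[:,:,::-1]; p=proj(n,[[.4408,-.2844,.1035]])[0].astype(int)
    x,y=max(p[0]-50,0),max(p[1]-50,0)
    cv2.imwrite(f"pics/{n}1.png",cv2.resize(im[y:y+100,x:x+100],(600,600),interpolation=cv2.INTER_CUBIC));print(n,x,y,p)
E
```

```text
t 3.7 pos [ 0.4396 -0.2878  0.1713] rot [ 0.0084  3.135  -0.0055] w 0.999 F [ 1.7 -0.2 -1.5]
turn [-0.003  0.007 -0.005]
(0.4408, -0.2844, 0.16) shift [-0.0011  0.0035  0.0113]
(0.4408, -0.2844, 0.081) shift [-0.0006  0.0038  0.0902]
[-0.08403357  0.09879053  0.65367696  1.87173834 -0.06542644  1.18461303
  2.15691693]
scene 122 164 [172 214]
top 288 195 [338 245]
```

View pics/scene1.png

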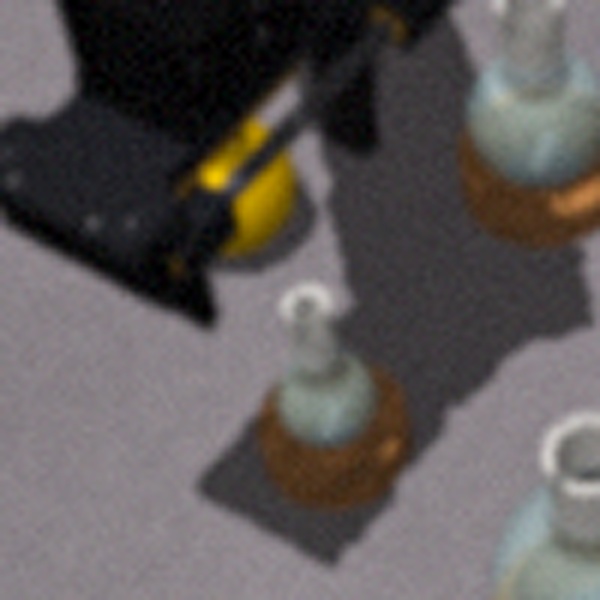

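View pics/top1.png

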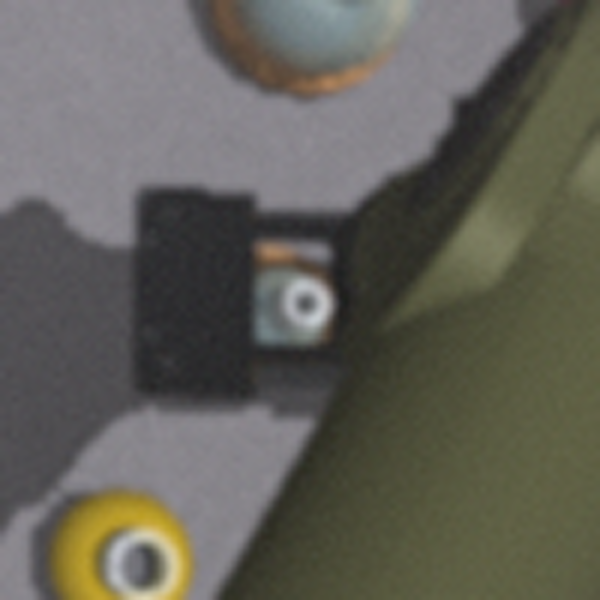

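```bash
python3 mv.py "[(.4408,-.2844,.16),(.4408,-.2844,.081)]"
```

```text
t 3.8 pos [ 0.4345 -0.2833  0.1645] rot [-0.008  -3.1319 -0.0047] w 0.999 F [-0.9  0.3 -0.6]
turn [ 0.003 -0.01  -0.005]
(0.4408, -0.2844, 0.16) shift [-0.0064 -0.001   0.0045]
(0.4408, -0.2844, 0.081) shift [-0.0071 -0.0013  0.0835]
```

Emit:
step_arm(
  plan=[
    [[0, 0, 0], [0, 0, 0.01], 0],
    [[0, 0, 0], [0, 0, 0.02], 0],
    [[0, 0, 0], [0, 0, 0.03], 0],
    [[0, 0, 0], [0, 0, 0.04], 0],
    [[0, 0, 0], [0, 0, 0.04], 0],
    [[0, 0, 0], [0, 0, 0.04], 0],
    [[0, 0, 0], [0, 0, 0.04], 0],
    [[0, 0, 0], [0, 0, 0.04], 0],
    [[0, 0, 0], [0, 0, 0.04], 0],
    [[0, 0, 0], [0, 0, 0.04], 0],
  ],
)

```text
time: 5.05
position: [0.4396, -0.2828, 0.1296]
tool_rot: [-0.0, 3.141, 0.0]
ft_force: [-0.2, 0.2, 0.3]
grip_width: 0.998
```

```bash
python3 mv.py "[(.4408,-.2844,.12),(.4408,-.2844,.081)]";  python3 - <<'E'
from h import *
print(ctrl.get_state()['joint_positions'])
for n in("top",):
    im=ctrl.get_image(n)[:,:,::-1]; p=proj(n,[[.4408,-.2844,.1035]])[0].astype(int)
    x,y=max(p[0]-50,0),max(p[1]-50,0)
    cv2.imwrite(f"pics/{n}2.png",cv2.resize(im[y:y+100,x:x+100],(600,600),interpolation=cv2.INTER_CUBIC));print(n,x,y,p)
    s=ctrl.get_state(); P=s["position"]
    print(P, [proj(n,[P+np.array([0,dy,dz])]).round(1) for dy in(-.0435,.0435) for dz in (-.014,.0)])
E
```

```text
t 5.05 pos [ 0.4396 -0.2828  0.1296] rot [-3.0000e-04  3.1415e+00  1.0000e-04] w 0.998 F [-0.2  0.2  0.3]
turn [0. 0. 0.]
(0.4408, -0.2844, 0.12) shift [-0.0012 -0.0016  0.0096]
(0.4408, -0.2844, 0.081) shift [-0.0012 -0.0016  0.0486]
[-0.07587747  0.14635213  0.64752718  1.91821463 -0.09860352  1.10821321
  2.18160167]
top 288 195 [338 245]
[ 0.43962047 -0.28280784  0.12957636] [array([[356.5, 245.7]]), array([[357.8, 245.3]]), array([[321.9, 244.7]]), array([[322.8, 244.3]])]
```

View pics/top2.png

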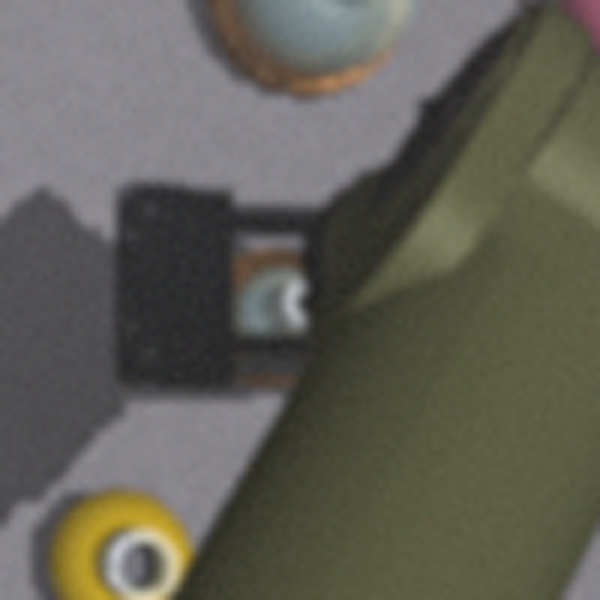

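Emit:
step_arm(
  plan=[
    [[0, 0, 0], [-0.001, -0.001, 0.008], 0],
    [[0, 0, 0], [-0.001, -0.001, 0.016], 0],
    [[0, 0, 0], [-0.001, -0.001, 0.024], 0],
    [[0, 0, 0], [-0.001, -0.001, 0.032], 0],
    [[0, 0, 0], [-0.001, -0.001, 0.04], 0],
    [[0, 0, 0], [-0.001, -0.001, 0.048], 0],
    [[0, 0, 0], [-0.001, -0.001, 0.048], 0],
    [[0, 0, 0], [-0.001, -0.001, 0.048], 60],
    [[0, 0, 0], [-0.001, -0.001, 0.048], 120],
    [[0, 0, 0], [-0.001, -0.001, 0.048], 170],
  ],
  squeeze=10,
)

```text
time: 6.35
position: [0.4408, -0.2839, 0.0818]
tool_rot: [-0.0, 3.141, -0.0]
ft_force: [-0.0, -0.1, 0.4]
grip_width: 0.747
```

Emit:
step_arm(
  plan=[
    [[0, 0, 0], [0, 0, 0], 200],
    [[0, 0, 0], [0, 0, 0], 255],
    [[0, 0, 0], [0, 0, 0], 255],
    [[0, 0, 0], [0, 0, 0], 255],
    [[0, 0, 0], [0, 0, 0], 255],
    [[0, 0, 0], [0, 0, 0], 255],
    [[0, 0, 0], [0, 0, -0.002], 255],
    [[0, 0, 0], [0, 0, -0.006], 255],
    [[0, 0, 0], [0, 0, -0.012], 255],
    [[0, 0, 0], [0, 0, -0.02], 255],
  ],
)

```text
time: 7.6
position: [0.4406, -0.2838, 0.1021]
tool_rot: [-0.0, 3.142, 0.0]
ft_force: [0.2, -0.1, 0.2]
grip_width: 0.204
```

```bash
python3 mv.py "[(.4408,-.2844,.30)]";  python3 - <<'E'
from h import *
for n in("scene",):
    im=ctrl.get_image(n)[:,:,::-1]; p=proj(n,[[.4408,-.2844,.1035]])[0].astype(int)
    x,y=max(p[0]-50,0),max(p[1]-50,0)
    cv2.imwrite(f"pics/{n}3.png",cv2.resize(im[y:y+100,x:x+100],(600,600),interpolation=cv2.INTER_CUBIC));print(n,x,y,p)
E
```

```text
t 7.6 pos [ 0.4406 -0.2838  0.1021] rot [-3.0000e-04  3.1416e+00  1.0000e-04] w 0.204 F [ 0.2 -0.1  0.2]
turn [0. 0. 0.]
(0.4408, -0.2844, 0.3) shift [-0.0002 -0.0006 -0.1979]
scene 122 164 [172 214]
```

View pics/scene3.png

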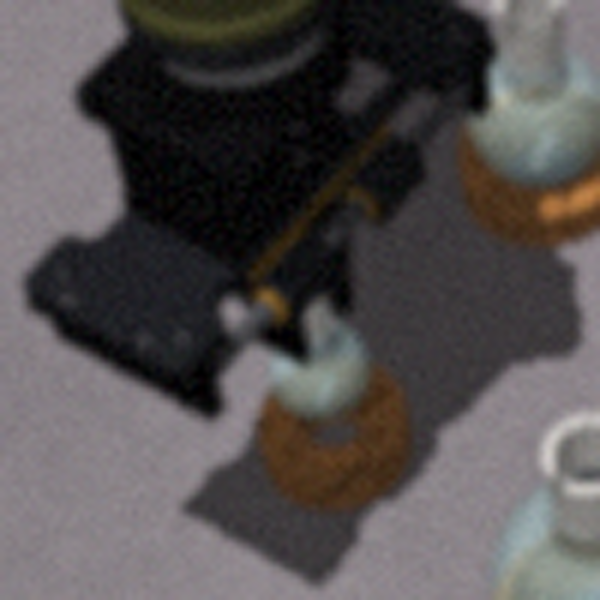

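Emit:
step_arm(
  plan=[
    [[0, 0, 0], [0, 0, -0.03], 255],
    [[0, 0, 0], [0, 0, -0.07], 255],
    [[0, 0, 0], [0, 0, -0.11], 255],
    [[0, 0, 0], [-0.005, 0.02, -0.14], 255],
    [[0, 0, 0], [-0.02, 0.06, -0.15], 255],
    [[0, 0, 0], [-0.035, 0.11, -0.15], 255],
    [[0, 0, 0], [-0.045, 0.16, -0.15], 255],
    [[0, 0, 0], [-0.06, 0.21, -0.15], 255],
    [[0, 0, 0], [-0.07, 0.26, -0.15], 255],
    [[0, 0, 0], [-0.08, 0.31, -0.15], 255],
  ],
)

```text
time: 8.9
position: [0.5208, 0.0277, 0.252]
tool_rot: [-0.0, 3.141, 0.0]
ft_force: [1.2, 0.0, 0.3]
grip_width: 0.201
```

Emit:
step_arm(
  plan=[
    [[0, 0, 0], [-0.01, 0.05, 0], 255],
    [[0, 0, 0], [-0.022, 0.1, 0], 255],
    [[0, 0, 0], [-0.033, 0.145, 0], 255],
    [[0, 0, 0], [-0.042, 0.185, 0], 255],
    [[0, 0, 0], [-0.048, 0.212, 0], 255],
    [[0, 0, 0], [-0.051, 0.228, 0.0], 255],
    [[0, 0, 0], [-0.051, 0.228, 0.02], 255],
    [[0, 0, 0], [-0.051, 0.228, 0.05], 255],
    [[0, 0, 0], [-0.051, 0.228, 0.07], 255],
    [[0, 0, 0], [-0.051, 0.228, 0.07], 255],
  ],
)

```text
time: 10.15
position: [0.5706, 0.2532, 0.1799]
tool_rot: [-0.001, -3.139, 0.003]
ft_force: [-0.4, -0.5, -1.1]
grip_width: 0.204
```

```bash
sleep 0; python3 mv.py "[(.5715,.254,.1295)]";  python3 - <<'E'
from h import *
for n in("scene","top"):
    im=ctrl.get_image(n)[:,:,::-1]; np.save(f"pics/{n}4.npy",im[:,:,::-1]); p=proj(n,[[.5715,.254,.1]])[0].astype(int)
    x,y=max(p[0]-50,0),max(p[1]-50,0)
    cv2.imwrite(f"pics/{n}4.png",cv2.resize(im[y:y+100,x:x+100],(600,600),interpolation=cv2.INTER_CUBIC));print(n,x,y,p)
print(ctrl.get_state()["position"])
E
```

```text
t 10.15 pos [0.5706 0.2532 0.1799] rot [-8.0000e-04 -3.1387e+00  2.7000e-03] w 0.204 F [-0.4 -0.5 -1.1]
turn [-0.002 -0.003 -0.001]
(0.5715, 0.254, 0.1295) shift [-0.0011  0.0008  0.0504]
scene 270 57 [320 107]
top 81 139 [131 189]
[0.57198214 0.25409648 0.18243169]
```

View pics/scene4.png

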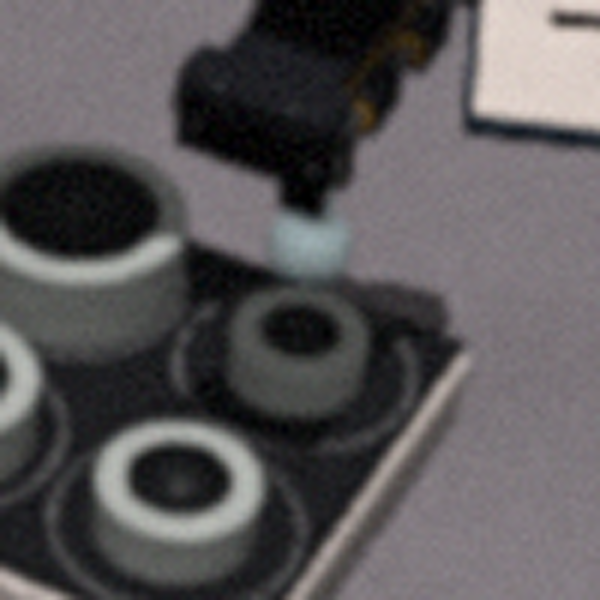

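View pics/top4.png

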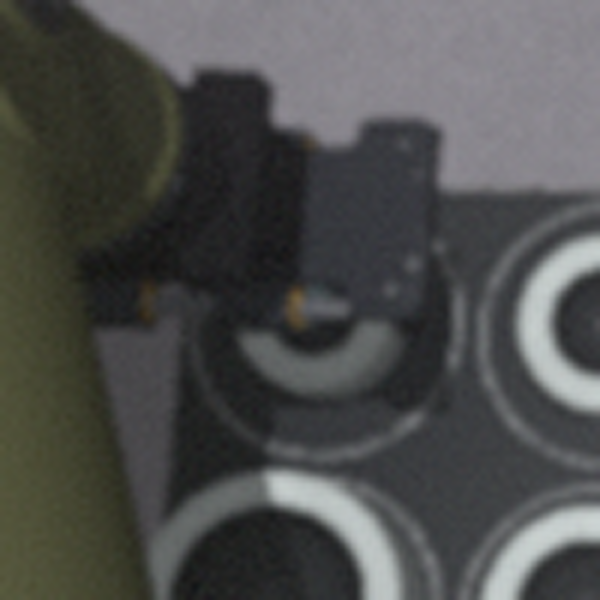

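```bash
python3 - <<'E'
from h import *
print(proj("scene",[[.571,.2535,.137],[.571,.2535,.142]]).round(1))
E
python3 mv.py "[(.5715,.254,.1295)]"
```

```text
[[321.7  97.2]
 [321.9  95.9]]
t 10.25 pos [0.572  0.2541 0.1824] rot [4.0000e-04 3.1406e+00 6.0000e-04] w 0.204 F [-0.3  0.  -0. ]
turn [ 0.     0.001 -0.   ]
(0.5715, 0.254, 0.1295) shift [ 0.0005 -0.0001  0.0529]
```

Emit:
step_arm(
  plan=[
    [[0, 0, 0], [0, 0, 0.01], 255],
    [[0, 0, 0], [0, 0, 0.02], 255],
    [[0, 0, 0], [0, 0, 0.03], 255],
    [[0, 0, 0], [0, 0, 0.037], 255],
    [[0, 0, 0], [0, 0, 0.042], 255],
    [[0, 0, 0], [0, 0, 0.045], 255],
    [[0, 0, 0], [0, 0, 0.047], 255],
    [[0, 0, 0], [0, 0, 0.047], 255],
    [[0, 0, 0], [0, 0, 0.047], 255],
    [[0, 0, 0], [0, 0, 0.047], 255],
  ],
)

```text
time: 11.5
position: [0.5716, 0.2543, 0.1348]
tool_rot: [-0.0, 3.141, 0.0]
ft_force: [-0.3, -0.2, 0.0]
grip_width: 0.202
```

```bash
python3 mv.py "[(.5715,.254,.1295)]";  python3 - <<'E'
from h import *
for n in("scene",):
    im=ctrl.get_image(n)[:,:,::-1]; p=proj(n,[[.5715,.254,.1]])[0].astype(int)
    x,y=max(p[0]-50,0),max(p[1]-50,0)
    cv2.imwrite(f"pics/{n}5.png",cv2.resize(im[y:y+100,x:x+100],(600,600),interpolation=cv2.INTER_CUBIC));print(n,x,y,p)
E
```

```text
t 11.5 pos [0.5716 0.2543 0.1348] rot [-4.0000e-04  3.1412e+00  4.0000e-04] w 0.202 F [-0.3 -0.2  0. ]
turn [0. 0. 0.]
(0.5715, 0.254, 0.1295) shift [ 0.0001 -0.0003  0.0053]
scene 270 57 [320 107]
```

View pics/scene5.png

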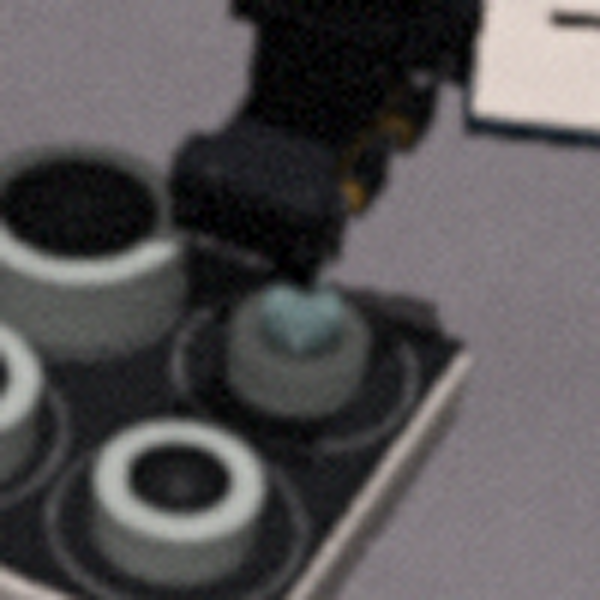

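Emit:
step_arm(
  plan=[
    [[0, 0, 0], [0, 0, 0.001], 255],
    [[0, 0, 0], [0, 0, 0.002], 255],
    [[0, 0, 0], [0, 0, 0.003], 255],
    [[0, 0, 0], [0, 0, 0.004], 255],
    [[0, 0, 0], [0, 0, 0.005], 255],
    [[0, 0, 0], [0, 0, 0.006], 255],
    [[0, 0, 0], [0, 0, 0.006], 255],
    [[0, 0, 0], [0, 0, 0.006], 255],
    [[0, 0, 0], [0, 0, 0.006], 255],
    [[0, 0, 0], [0, 0, 0.006], 255],
  ],
)

```text
time: 12.8
position: [0.5718, 0.2554, 0.1296]
tool_rot: [-0.001, 3.14, 0.003]
ft_force: [0.3, 2.1, 4.8]
grip_width: 0.201
```

Emit:
step_arm(
  plan=[
    [[0, 0, 0], [0, 0.001, -0.001], 255],
    [[0, 0, 0], [0, 0.001, -0.001], 255],
    [[0, 0, 0], [0, 0.001, -0.001], 190],
    [[0, 0, 0], [0, 0.001, -0.001], 170],
    [[0, 0, 0], [0, 0.001, -0.001], 120],
    [[0, 0, 0], [0, 0.001, -0.001], 60],
    [[0, 0, 0], [0, 0.001, -0.001], 0],
    [[0, 0, 0], [0, 0.001, -0.001], 0],
    [[0, 0, 0], [0, 0.001, -0.001], 0],
    [[0, 0, 0], [0, 0.001, -0.001], 0],
  ],
)

```text
time: 14.05
position: [0.5715, 0.2552, 0.1296]
tool_rot: [-0.0, 3.141, 0.0]
ft_force: [-0.4, 0.1, 0.2]
grip_width: 0.928
```

Emit:
step_arm(
  plan=[
    [[0, 0, 0], [0, 0, -0.01], 0],
    [[0, 0, 0], [0, 0, -0.03], 0],
    [[0, 0, 0], [0, 0, -0.06], 0],
    [[0, 0, 0], [0, 0, -0.1], 0],
    [[0, 0, 0], [0, -0.04, -0.14], 0],
    [[0, 0, 0], [0, -0.09, -0.17], 0],
    [[0, 0, 0], [0, -0.15, -0.17], 0],
    [[0, 0, 0], [0, -0.21, -0.17], 0],
    [[0, 0, 0], [0, -0.27, -0.17], 0],
    [[0, 0, 0], [0, -0.33, -0.17], 0],
  ],
)

```text
time: 15.3
position: [0.5716, -0.0768, 0.3018]
tool_rot: [-0.001, 3.139, 0.001]
ft_force: [0.6, 1.0, 0.1]
grip_width: 0.999
```

```bash
python3 - <<'E'
from h import *
for n in("scene","top"):
    im=ctrl.get_image(n)[:,:,::-1]; np.save(f"pics/{n}6.npy",im[:,:,::-1]);  p=proj(n,[[.5715,.254,.1]])[0].astype(int)
    x,y=max(p[0]-50,0),max(p[1]-50,0)
    cv2.imwrite(f"pics/{n}6.png",cv2.resize(im[y:y+100,x:x+100],(600,600),interpolation=cv2.INTER_CUBIC));print(n,x,y,p)
from meas import *
for n in("scene","top"): print(n,ringfit(n,np.load(f"pics/{n}6.npy"),(.5715,.254),.151,.009,.006,win=.016))
E
python3 mv.py "[(.5903,-.3041,.30),(.5903,-.3041,.19),(.5903,-.3041,.117)]"
```

```text
scene 270 57 [320 107]
top 81 139 [131 189]
scene (array([0.57132611, 0.25342975]), np.float64(-36.763214111328125))
top (array([0.57202711, 0.25425215]), np.float64(-120.40965270996094))
t 15.4 pos [ 0.5705 -0.0848  0.3021] rot [ 0.0206  3.1386 -0.0068] w 0.999 F [-0.4  0.5  0.6]
turn [-0.004  0.003 -0.013]
(0.5903, -0.3041, 0.3) shift [-0.0226 -0.219   0.0031]
(0.5903, -0.3041, 0.19) shift [-0.0223 -0.2185  0.1131]
(0.5903, -0.3041, 0.117) shift [-0.0221 -0.2182  0.1861]
```

View pics/scene6.png

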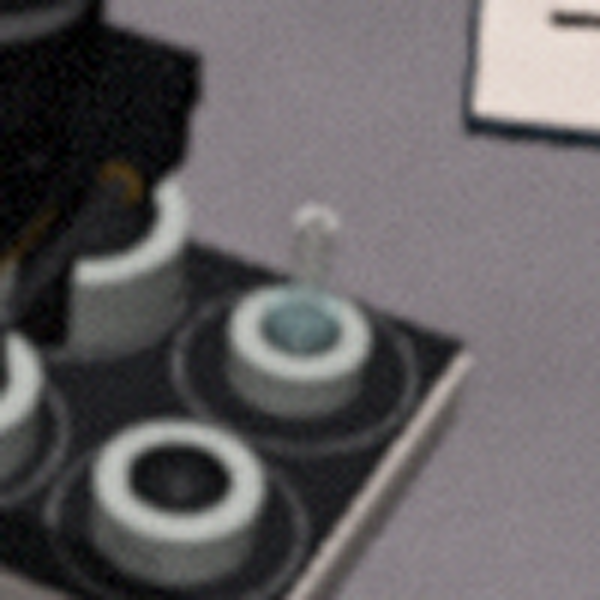

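Emit:
step_arm(
  plan=[
    [[0, 0, 0], [-0.003, -0.04, 0], 0],
    [[0, 0, 0], [-0.008, -0.09, 0.01], 0],
    [[0, 0, 0], [-0.012, -0.14, 0.03], 0],
    [[0, 0, 0], [-0.016, -0.18, 0.05], 0],
    [[0, 0, 0], [-0.0186, -0.215, 0.08], 0],
    [[0, 0, 0], [-0.0186, -0.229, 0.1], 0],
    [[0, 0, 0], [-0.0186, -0.229, 0.11], 0],
    [[0, 0, 0], [-0.0186, -0.229, 0.12], 0],
    [[0, 0, 0], [-0.0186, -0.229, 0.12], 0],
    [[0, 0, 0], [-0.0186, -0.229, 0.12], 0],
  ],
)

```text
time: 16.65
position: [0.591, -0.3029, 0.1805]
tool_rot: [-0.003, 3.14, 0.0]
ft_force: [0.8, -1.2, 0.3]
grip_width: 1.001
```

```bash
python3 mv.py "[(.5903,-.3041,.117)]"
```

```text
t 16.65 pos [ 0.591  -0.3029  0.1805] rot [-2.8000e-03  3.1401e+00  0.0000e+00] w 1.001 F [ 0.8 -1.2  0.3]
turn [0.    0.001 0.002]
(0.5903, -0.3041, 0.117) shift [ 0.0007 -0.0012  0.0635]
```

Emit:
step_arm(
  plan=[
    [[0, 0, 0], [0, -0.001, 0.01], 0],
    [[0, 0, 0], [0, -0.001, 0.02], 0],
    [[0, 0, 0], [0, -0.001, 0.03], 0],
    [[0, 0, 0], [0, -0.001, 0.04], 0],
    [[0, 0, 0], [0, -0.001, 0.05], 0],
    [[0, 0, 0], [0, -0.001, 0.058], 0],
    [[0, 0, 0], [0, -0.001, 0.063], 0],
    [[0, 0, 0], [0, -0.001, 0.063], 0],
    [[0, 0, 0], [0, -0.001, 0.063], 50],
    [[0, 0, 0], [0, -0.001, 0.063], 100],
  ],
  squeeze=15,
)

```text
time: 17.9
position: [0.5905, -0.3049, 0.117]
tool_rot: [-0.0, 3.141, -0.0]
ft_force: [-0.7, -0.5, -0.1]
grip_width: 0.857
```

Emit:
step_arm(
  plan=[
    [[0, 0, 0], [0, 0, 0], 150],
    [[0, 0, 0], [0, 0, 0], 200],
    [[0, 0, 0], [0, 0, 0], 255],
    [[0, 0, 0], [0, 0, 0], 255],
    [[0, 0, 0], [0, 0, 0], 255],
    [[0, 0, 0], [0, 0, 0], 255],
    [[0, 0, 0], [0, 0, -0.002], 255],
    [[0, 0, 0], [0, 0, -0.006], 255],
    [[0, 0, 0], [0, 0, -0.012], 255],
    [[0, 0, 0], [0, 0, -0.02], 255],
  ],
)

```text
time: 19.15
position: [0.5901, -0.3048, 0.137]
tool_rot: [0.0, -3.142, -0.0]
ft_force: [-0.3, -0.6, -1.5]
grip_width: 0.372
```

```bash
python3 mv.py "[(.4424,.2592,.27)]";  python3 - <<'E'
from h import *
for n in("scene",):
    im=ctrl.get_image(n)[:,:,::-1]; p=proj(n,[[.5903,-.3041,.09]])[0].astype(int)
    x,y=max(p[0]-50,0),max(p[1]-50,0)
    cv2.imwrite(f"pics/{n}7.png",cv2.resize(im[y:y+100,x:x+100],(600,600),interpolation=cv2.INTER_CUBIC));print(n,x,y,p)
E
```

```text
t 19.15 pos [ 0.5901 -0.3048  0.137 ] rot [ 1.0000e-04 -3.1415e+00 -1.0000e-04] w 0.372 F [-0.3 -0.6 -1.5]
turn [ 0. -0.  0.]
(0.4424, 0.2592, 0.27) shift [ 0.1477  0.564  -0.133 ]
scene 170 201 [220 251]
```

View pics/scene7.png

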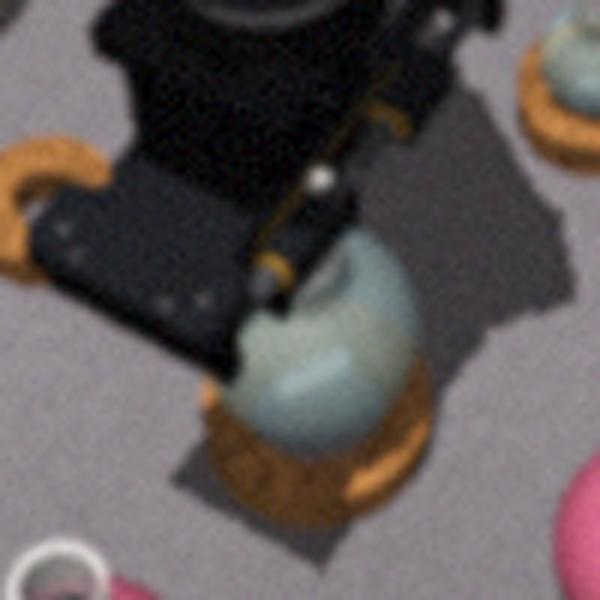

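Emit:
step_arm(
  plan=[
    [[0, 0, 0], [0, 0, -0.03], 255],
    [[0, 0, 0], [0, 0, -0.07], 255],
    [[0, 0, 0], [0, 0, -0.11], 255],
    [[0, 0, 0], [0.003, 0.015, -0.14], 255],
    [[0, 0, 0], [0.012, 0.05, -0.153], 255],
    [[0, 0, 0], [0.024, 0.095, -0.153], 255],
    [[0, 0, 0], [0.036, 0.14, -0.153], 255],
    [[0, 0, 0], [0.048, 0.185, -0.153], 255],
    [[0, 0, 0], [0.06, 0.23, -0.153], 255],
    [[0, 0, 0], [0.072, 0.275, -0.153], 255],
  ],
)

```text
time: 20.45
position: [0.5176, -0.0286, 0.2902]
tool_rot: [0.0, 3.14, 0.001]
ft_force: [0.2, 0.2, -2.0]
grip_width: 0.372
```

Emit:
step_arm(
  plan=[
    [[0, 0, 0], [0.012, 0.045, 0], 255],
    [[0, 0, 0], [0.024, 0.09, 0], 255],
    [[0, 0, 0], [0.036, 0.135, 0], 255],
    [[0, 0, 0], [0.047, 0.18, 0], 255],
    [[0, 0, 0], [0.057, 0.22, 0], 255],
    [[0, 0, 0], [0.066, 0.255, 0], 255],
    [[0, 0, 0], [0.073, 0.278, 0], 255],
    [[0, 0, 0], [0.076, 0.288, 0], 255],
    [[0, 0, 0], [0.076, 0.288, 0.02], 255],
    [[0, 0, 0], [0.076, 0.288, 0.04], 255],
  ],
)

```text
time: 21.7
position: [0.4428, 0.2573, 0.2496]
tool_rot: [0.002, 3.14, 0.0]
ft_force: [-0.5, 0.9, -1.2]
grip_width: 0.372
```

Emit:
step_arm(
  plan=[
    [[0, 0, 0], [0, 0, 0.02], 255],
    [[0, 0, 0], [0, 0, 0.04], 255],
    [[0, 0, 0], [0, 0, 0.05], 255],
    [[0, 0, 0], [0, 0, 0.055], 255],
    [[0, 0, 0], [0, 0, 0.055], 255],
    [[0, 0, 0], [0, 0, 0.055], 255],
    [[0, 0, 0], [0, 0, 0.055], 255],
    [[0, 0, 0], [0, 0, 0.055], 255],
    [[0, 0, 0], [0, 0, 0.055], 255],
    [[0, 0, 0], [0, 0, 0.055], 255],
  ],
)

```text
time: 22.95
position: [0.4421, 0.2582, 0.1946]
tool_rot: [-0.0, 3.141, 0.0]
ft_force: [-0.5, -0.7, -1.0]
grip_width: 0.378
```

```bash
python3 mv.py "[(.4424,.2585,.1715)]";  python3 - <<'E'
from h import *
for n in("scene",):
    im=ctrl.get_image(n)[:,:,::-1]; p=proj(n,[[.4424,.2585,.11]])[0].astype(int)
    x,y=max(p[0]-50,0),max(p[1]-50,0)
    cv2.imwrite(f"pics/{n}8.png",cv2.resize(im[y:y+100,x:x+100],(600,600),interpolation=cv2.INTER_CUBIC));print(n,x,y,p)
    P=ctrl.get_state()["position"]; print(P,proj(n,[P-[0,0,.063]]))
E
```

```text
t 22.95 pos [0.4421 0.2582 0.1946] rot [-4.0000e-04  3.1415e+00  1.0000e-04] w 0.378 F [-0.5 -0.7 -1. ]
turn [0. 0. 0.]
(0.4424, 0.2585, 0.1715) shift [-0.0003  0.0003  0.0231]
scene 232 39 [282  89]
[0.44205241 0.25819833 0.19455334] [[283.11736059  83.42616877]]
```

View pics/scene8.png

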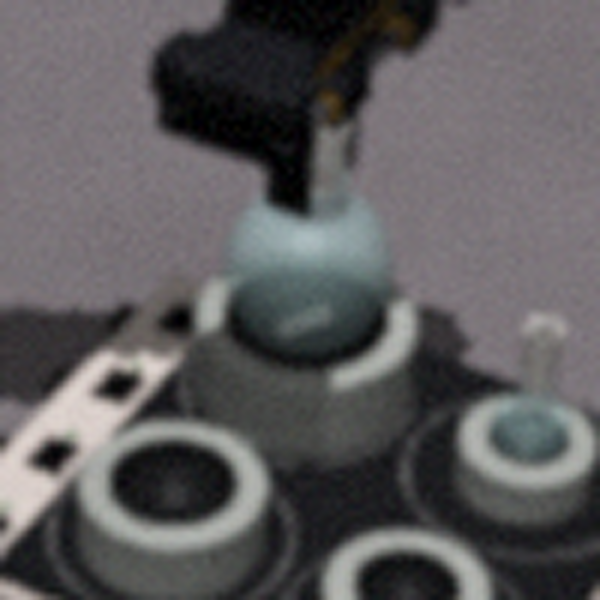

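Emit:
step_arm(
  plan=[
    [[0, 0, 0], [0, 0, 0.004], 255],
    [[0, 0, 0], [0, 0, 0.008], 255],
    [[0, 0, 0], [0, 0, 0.011], 255],
    [[0, 0, 0], [0, 0, 0.014], 255],
    [[0, 0, 0], [0, 0, 0.017], 255],
    [[0, 0, 0], [0, 0, 0.019], 255],
    [[0, 0, 0], [0, 0, 0.02], 255],
    [[0, 0, 0], [0, 0, 0.02], 255],
    [[0, 0, 0], [0, 0, 0.02], 255],
    [[0, 0, 0], [0, 0, 0.02], 255],
  ],
)

```text
time: 24.25
position: [0.4421, 0.2584, 0.1746]
tool_rot: [-0.001, 3.141, 0.001]
ft_force: [-0.5, 1.5, -0.9]
grip_width: 0.372
```

Emit:
step_arm(
  plan=[
    [[0, 0, 0], [0, 0, 0.0005], 255],
    [[0, 0, 0], [0, 0, 0.001], 255],
    [[0, 0, 0], [0, 0, 0.0015], 255],
    [[0, 0, 0], [0, 0, 0.002], 255],
    [[0, 0, 0], [0, 0, 0.0025], 255],
    [[0, 0, 0], [0, 0, 0.003], 255],
    [[0, 0, 0], [0, 0, 0.003], 255],
    [[0, 0, 0], [0, 0, 0.003], 255],
    [[0, 0, 0], [0, 0, 0.003], 255],
    [[0, 0, 0], [0, 0, 0.003], 255],
  ],
)

```text
time: 25.5
position: [0.4421, 0.2591, 0.172]
tool_rot: [-0.001, 3.141, 0.002]
ft_force: [-1.9, 5.2, 3.3]
grip_width: 0.374
```

Emit:
step_arm(
  plan=[
    [[0, 0, 0], [0.0005, 0.001, 0], 255],
    [[0, 0, 0], [0.0008, 0.002, 0], 255],
    [[0, 0, 0], [0.0008, 0.002, 0.0005], 255],
    [[0, 0, 0], [0.0008, 0.002, 0.001], 255],
    [[0, 0, 0], [0.0008, 0.002, 0.001], 255],
    [[0, 0, 0], [0.0008, 0.002, 0.001], 255],
    [[0, 0, 0], [0.0008, 0.002, 0.001], 255],
    [[0, 0, 0], [0.0008, 0.002, 0.001], 255],
    [[0, 0, 0], [0.0008, 0.002, 0.001], 255],
    [[0, 0, 0], [0.0008, 0.002, 0.001], 255],
  ],
)

```text
time: 26.75
position: [0.4413, 0.2599, 0.1705]
tool_rot: [0.0, -3.142, 0.001]
ft_force: [1.9, 1.7, -0.1]
grip_width: 0.376
```

Emit:
step_arm(
  plan=[
    [[0, 0, 0], [0, 0, 0.0005], 255],
    [[0, 0, 0], [0, 0, 0.0005], 255],
    [[0, 0, 0], [0, 0, 0.0005], 150],
    [[0, 0, 0], [0, 0, 0.0005], 120],
    [[0, 0, 0], [0, 0, 0.0005], 80],
    [[0, 0, 0], [0, 0, 0.0005], 40],
    [[0, 0, 0], [0, 0, 0.0005], 0],
    [[0, 0, 0], [0, 0, 0.0005], 0],
    [[0, 0, 0], [0, 0, 0.0005], 0],
    [[0, 0, 0], [0, 0, 0.0005], 0],
  ],
)

```text
time: 28.0
position: [0.4413, 0.2602, 0.1701]
tool_rot: [-0.0, 3.142, 0.0]
ft_force: [-0.7, 0.6, 1.0]
grip_width: 0.99
```

Emit:
step_arm(
  plan=[
    [[0, 0, 0], [0, 0, -0.01], 0],
    [[0, 0, 0], [0, 0, -0.03], 0],
    [[0, 0, 0], [0, 0, -0.06], 0],
    [[0, 0, 0], [0, 0, -0.09], 0],
    [[0, 0, 0], [0, -0.03, -0.11], 0],
    [[0, 0, 0], [0, -0.08, -0.11], 0],
    [[0, 0, 0], [0, -0.14, -0.11], 0],
    [[0, 0, 0], [0, -0.2, -0.11], 0],
    [[0, 0, 0], [0, -0.26, -0.11], 0],
    [[0, 0, 0], [0, -0.32, -0.11], 0],
  ],
)

```text
time: 29.25
position: [0.4412, -0.0618, 0.2811]
tool_rot: [-0.0, 3.14, 0.001]
ft_force: [1.1, -0.7, 0.5]
grip_width: 0.997
```

```bash
python3 - <<'E'
from h import *
for n in("scene","top"):
    im=ctrl.get_image(n)[:,:,::-1]; np.save(f"pics/{n}9.npy",im[:,:,::-1]);  p=proj(n,[[.4424,.2585,.15]])[0].astype(int)
    x,y=max(p[0]-50,0),max(p[1]-50,0)
    cv2.imwrite(f"pics/{n}9.png",cv2.resize(im[y:y+100,x:x+100],(600,600),interpolation=cv2.INTER_CUBIC));print(n,x,y,p)
from meas import *
for n in("scene","top"): print(n,ringfit(n,np.load(f"pics/{n}9.npy"),(.4424,.2585),.195,.0165,.0135,win=.016))
E
python3 mv.py "[(.4341,-.1187,.17)]"
```

```text
scene 233 28 [283  78]
top 69 187 [119 237]
scene (array([0.44062805, 0.25911856]), np.float64(-48.84831237792969))
top (array([0.44204403, 0.25974776]), np.float64(-143.291748046875))
t 29.35 pos [ 0.4408 -0.0672  0.2813] rot [ 1.7900e-02  3.1395e+00 -2.1000e-03] w 1.001 F [-0.5 -0.7  0.2]
turn [-0.001  0.002 -0.011]
(0.4341, -0.1187, 0.17) shift [ 0.0064 -0.0514  0.1114]
```

View pics/scene9.png

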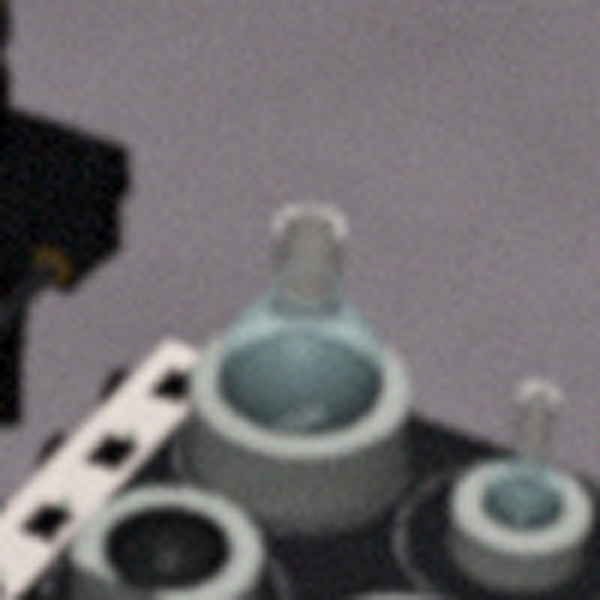

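Emit:
step_arm(
  plan=[
    [[0, 0, 0], [0.002, -0.015, 0.01], 0],
    [[0, 0, 0], [0.004, -0.035, 0.03], 0],
    [[0, 0, 0], [0.006, -0.05, 0.06], 0],
    [[0, 0, 0], [0.007, -0.059, 0.09], 0],
    [[0, 0, 0], [0.007, -0.059, 0.12], 0],
    [[0, 0, 0], [0.007, -0.059, 0.135], 0],
    [[0, 0, 0], [0.007, -0.059, 0.135], 0],
    [[0, 0, 0], [0.007, -0.059, 0.135], 0],
    [[0, 0, 0], [0.007, -0.059, 0.135], 0],
    [[0, 0, 0], [0.007, -0.059, 0.135], 0],
  ],
)

```text
time: 30.6
position: [0.4349, -0.1188, 0.1458]
tool_rot: [-0.001, 3.14, 0.0]
ft_force: [-0.8, -0.3, 0.2]
grip_width: 1.0
```

```bash
python3 mv.py "[(.4341,-.1187,.098)]"
```

```text
t 30.6 pos [ 0.4349 -0.1188  0.1458] rot [-6.0000e-04  3.1401e+00  3.0000e-04] w 1.0 F [-0.8 -0.3  0.2]
turn [0.    0.001 0.   ]
(0.4341, -0.1187, 0.098) shift [0.0009 0.0001 0.0478]
```

Emit:
step_arm(
  plan=[
    [[0, 0, 0], [0.0005, 0, 0.01], 0],
    [[0, 0, 0], [0.0005, 0, 0.02], 0],
    [[0, 0, 0], [0.0005, 0, 0.03], 0],
    [[0, 0, 0], [0.0005, 0, 0.039], 0],
    [[0, 0, 0], [0.0005, 0, 0.045], 0],
    [[0, 0, 0], [0.0005, 0, 0.0475], 0],
    [[0, 0, 0], [0.0005, 0, 0.0475], 0],
    [[0, 0, 0], [0.0005, 0, 0.0475], 0],
    [[0, 0, 0], [0.0005, 0, 0.0475], 50],
    [[0, 0, 0], [0.0005, 0, 0.0475], 100],
  ],
  squeeze=12,
)

```text
time: 31.85
position: [0.434, -0.1188, 0.0977]
tool_rot: [-0.0, 3.141, 0.0]
ft_force: [-0.0, -0.5, 0.1]
grip_width: 0.856
```

Emit:
step_arm(
  plan=[
    [[0, 0, 0], [0, 0, 0], 150],
    [[0, 0, 0], [0, 0, 0], 200],
    [[0, 0, 0], [0, 0, 0], 255],
    [[0, 0, 0], [0, 0, 0], 255],
    [[0, 0, 0], [0, 0, 0], 255],
    [[0, 0, 0], [0, 0, 0], 255],
    [[0, 0, 0], [0, 0, -0.002], 255],
    [[0, 0, 0], [0, 0, -0.006], 255],
    [[0, 0, 0], [0, 0, -0.012], 255],
    [[0, 0, 0], [0, 0, -0.02], 255],
  ],
)

```text
time: 33.1
position: [0.4339, -0.1188, 0.1181]
tool_rot: [-0.0, 3.142, 0.0]
ft_force: [0.2, -0.1, -1.0]
grip_width: 0.32
```

```bash
python3 mv.py "[(.4424,.1245,.25)]";  python3 - <<'E'
from h import *
for n in("scene",):
    im=ctrl.get_image(n)[:,:,::-1]; p=proj(n,[[.4341,-.1187,.09]])[0].astype(int)
    x,y=max(p[0]-50,0),max(p[1]-50,0)
    cv2.imwrite(f"pics/{n}10.png",cv2.resize(im[y:y+100,x:x+100],(600,600),interpolation=cv2.INTER_CUBIC));print(n,x,y,p)
E
```

```text
t 33.1 pos [ 0.4339 -0.1188  0.1181] rot [-3.0000e-04  3.1415e+00  1.0000e-04] w 0.32 F [ 0.2 -0.1 -1. ]
turn [0. 0. 0.]
(0.4424, 0.1245, 0.25) shift [-0.0086  0.2433 -0.1319]
scene 160 122 [210 172]
```

View pics/scene10.png

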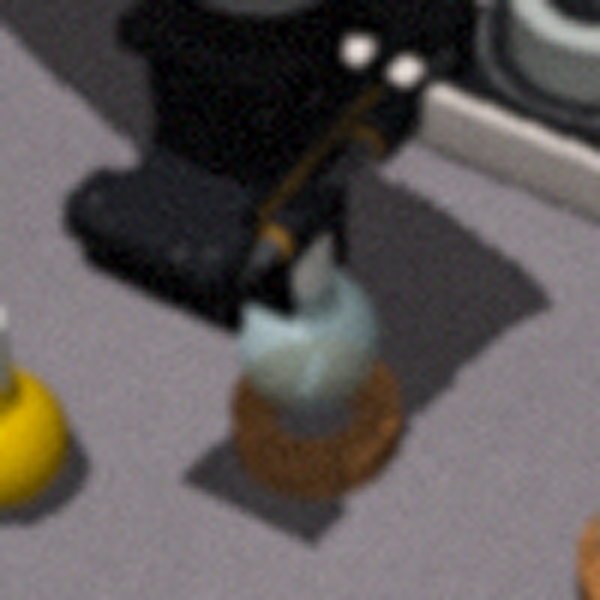

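Emit:
step_arm(
  plan=[
    [[0, 0, 0], [0, 0, -0.03], 255],
    [[0, 0, 0], [0, 0, -0.07], 255],
    [[0, 0, 0], [0, 0.0, -0.105], 255],
    [[0, 0, 0], [0, 0.02, -0.122], 255],
    [[0, 0, 0], [-0.003, 0.06, -0.122], 255],
    [[0, 0, 0], [-0.005, 0.105, -0.122], 255],
    [[0, 0, 0], [-0.007, 0.15, -0.122], 255],
    [[0, 0, 0], [-0.008, 0.195, -0.122], 255],
    [[0, 0, 0], [-0.008, 0.225, -0.122], 255],
    [[0, 0, 0], [-0.008, 0.244, -0.122], 255],
  ],
)

```text
time: 34.4
position: [0.4416, 0.1267, 0.2397]
tool_rot: [-0.003, 3.141, -0.0]
ft_force: [0.0, -0.7, -0.6]
grip_width: 0.322
```

Emit:
step_arm(
  plan=[
    [[0, 0, 0], [0, 0, 0], 255],
    [[0, 0, 0], [0, 0, 0.01], 255],
    [[0, 0, 0], [0, 0, 0.03], 255],
    [[0, 0, 0], [0, 0, 0.05], 255],
    [[0, 0, 0], [0, 0, 0.06], 255],
    [[0, 0, 0], [0, 0, 0.063], 255],
    [[0, 0, 0], [0, 0, 0.063], 255],
    [[0, 0, 0], [0, 0, 0.063], 255],
    [[0, 0, 0], [0, 0, 0.063], 255],
    [[0, 0, 0], [0, 0, 0.063], 255],
  ],
)

```text
time: 35.65
position: [0.442, 0.1253, 0.1769]
tool_rot: [-0.0, 3.141, 0.0]
ft_force: [0.9, 0.5, -0.8]
grip_width: 0.314
```

```bash
python3 mv.py "[(.4422,.1250,.150)]";  python3 - <<'E'
from h import *
for n in("scene",):
    im=ctrl.get_image(n)[:,:,::-1]; p=proj(n,[[.4424,.1245,.11]])[0].astype(int)
    x,y=max(p[0]-50,0),max(p[1]-50,0)
    cv2.imwrite(f"pics/{n}11.png",cv2.resize(im[y:y+100,x:x+100],(600,600),interpolation=cv2.INTER_CUBIC));print(n,x,y,p)
E
```

```text
t 35.65 pos [0.442  0.1253 0.1769] rot [-5.000e-04  3.141e+00  5.000e-04] w 0.314 F [ 0.9  0.5 -0.8]
turn [0.    0.001 0.   ]
(0.4422, 0.125, 0.15) shift [-0.0002 -0.0003  0.0269]
scene 210 64 [260 114]
```

View pics/scene11.png

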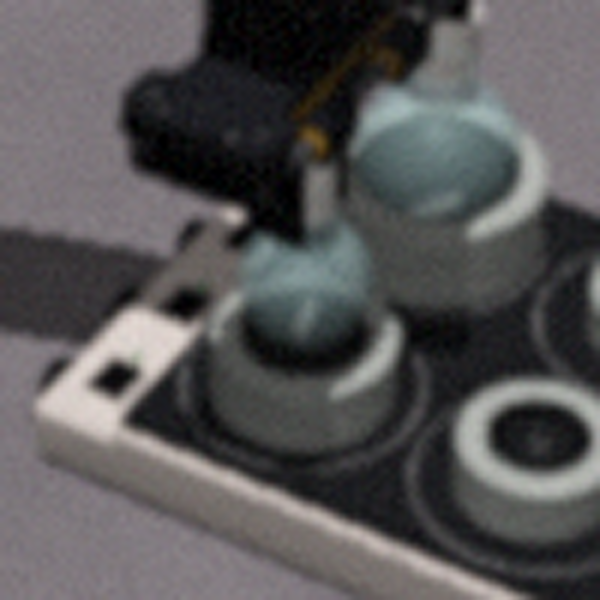

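Emit:
step_arm(
  plan=[
    [[0, 0, 0], [0, 0, 0.005], 255],
    [[0, 0, 0], [0, 0, 0.01], 255],
    [[0, 0, 0], [0, 0, 0.015], 255],
    [[0, 0, 0], [0, 0, 0.019], 255],
    [[0, 0, 0], [0, 0, 0.022], 255],
    [[0, 0, 0], [0, 0, 0.024], 255],
    [[0, 0, 0], [0, 0, 0.025], 255],
    [[0, 0, 0], [0, 0, 0.026], 255],
    [[0, 0, 0], [0, 0, 0.026], 255],
    [[0, 0, 0], [0, 0, 0.026], 255],
  ],
)

```text
time: 36.95
position: [0.4418, 0.1252, 0.1506]
tool_rot: [-0.0, 3.141, 0.0]
ft_force: [-0.5, 0.1, -0.3]
grip_width: 0.32
```

Emit:
step_arm(
  plan=[
    [[0, 0, 0], [0, 0, 0.0005], 255],
    [[0, 0, 0], [0, 0, 0.001], 255],
    [[0, 0, 0], [0, 0, 0.0015], 255],
    [[0, 0, 0], [0, 0, 0.0015], 255],
    [[0, 0, 0], [0, 0, 0.0015], 255],
    [[0, 0, 0], [0, 0, 0.0015], 255],
    [[0, 0, 0], [0, 0, 0.0015], 255],
    [[0, 0, 0], [0, 0, 0.0015], 255],
    [[0, 0, 0], [0, 0, 0.0015], 255],
    [[0, 0, 0], [0, 0, 0.0015], 255],
  ],
)

```text
time: 38.2
position: [0.4419, 0.1254, 0.1492]
tool_rot: [-0.0, 3.141, 0.001]
ft_force: [0.1, 2.5, 0.4]
grip_width: 0.321
```

Contact is light and z is at the seated value, so I release here.

Emit:
step_arm(
  plan=[
    [[0, 0, 0], [0, 0.0005, 0.0005], 255],
    [[0, 0, 0], [0, 0.0005, 0.0005], 255],
    [[0, 0, 0], [0, 0.0005, 0.0005], 160],
    [[0, 0, 0], [0, 0.0005, 0.0005], 130],
    [[0, 0, 0], [0, 0.0005, 0.0005], 90],
    [[0, 0, 0], [0, 0.0005, 0.0005], 45],
    [[0, 0, 0], [0, 0.0005, 0.0005], 0],
    [[0, 0, 0], [0, 0.0005, 0.0005], 0],
    [[0, 0, 0], [0, 0.0005, 0.0005], 0],
    [[0, 0, 0], [0, 0.0005, 0.0005], 0],
  ],
)

```text
time: 39.45
position: [0.4418, 0.1257, 0.1486]
tool_rot: [-0.0, 3.142, 0.0]
ft_force: [0.1, -0.8, 1.6]
grip_width: 0.986
```

Emit:
step_arm(
  plan=[
    [[0, 0, 0], [0, 0, -0.01], 0],
    [[0, 0, 0], [0, 0, -0.03], 0],
    [[0, 0, 0], [0, 0, -0.06], 0],
    [[0, 0, 0], [0, 0, -0.09], 0],
    [[0, 0, 0], [-0.02, -0.03, -0.1], 0],
    [[0, 0, 0], [-0.05, -0.07, -0.1], 0],
    [[0, 0, 0], [-0.085, -0.115, -0.1], 0],
    [[0, 0, 0], [-0.12, -0.16, -0.1], 0],
    [[0, 0, 0], [-0.145, -0.2, -0.1], 0],
    [[0, 0, 0], [-0.16, -0.22, -0.1], 0],
  ],
)

```text
time: 40.7
position: [0.6027, -0.0975, 0.2492]
tool_rot: [0.005, 3.141, -0.002]
ft_force: [-0.7, 0.5, 0.6]
grip_width: 1.0
```

```bash
python3 - <<'E'
from h import *
for n in("scene","top"):
    im=ctrl.get_image(n)[:,:,::-1]; np.save(f"pics/{n}12.npy",im[:,:,::-1]);  p=proj(n,[[.4424,.1245,.12]])[0].astype(int)
    x,y=max(p[0]-50,0),max(p[1]-50,0)
    cv2.imwrite(f"pics/{n}12.png",cv2.resize(im[y:y+100,x:x+100],(600,600),interpolation=cv2.INTER_CUBIC));print(n,x,y,p)
from meas import *
for n in("scene","top"): 
  print(n,ringfit(n,np.load(f"pics/{n}12.npy"),(.4424,.1245),.174,.014,.011,win=.016))
  print(n,"f50",ringfit(n,np.load(f"pics/{n}12.npy"),(.6093,-.1139),.1115,.011,.008,win=.01))
E
python3 mv.py "[(.6093,-.1139,.14)]"
```

```text
scene 210 61 [260 111]
top 126 189 [176 239]
scene (array([0.42522026, 0.13890105]), np.float64(-42.702903747558594))
scene f50 (array([ 0.60887146, -0.11412804]), np.float64(-94.87686920166016))
top (array([0.4423352 , 0.12438195]), np.float64(-140.9544219970703))
top f50 (array([ 0.60739068, -0.11189744]), np.float64(-1.6590423583984375))
t 40.8 pos [ 0.6026 -0.0978  0.2488] rot [ 0.0069  3.1412 -0.0036] w 1.001 F [ 0.1 -0.1  0.5]
turn [-0.002  0.    -0.004]
(0.6093, -0.1139, 0.14) shift [-0.0068 -0.0159  0.1088]
```

View pics/scene12.png

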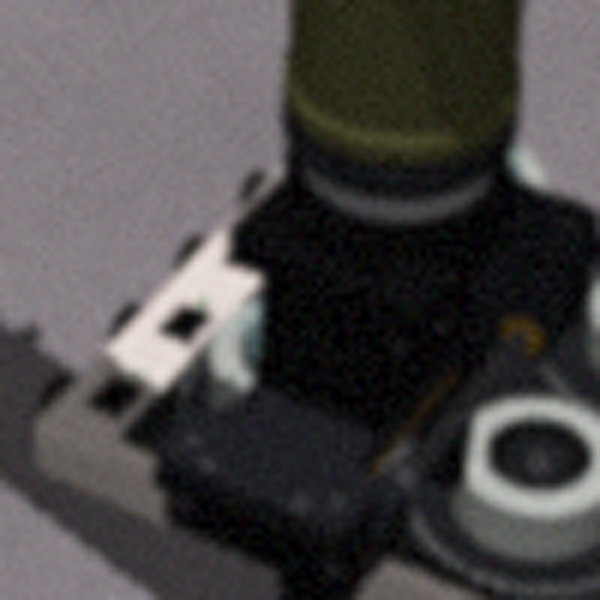

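Emit:
step_arm(
  plan=[
    [[0, 0, 0], [-0.004, -0.01, 0.01], 0],
    [[0, 0, 0], [-0.0075, -0.019, 0.03], 0],
    [[0, 0, 0], [-0.0075, -0.019, 0.06], 0],
    [[0, 0, 0], [-0.0075, -0.019, 0.085], 0],
    [[0, 0, 0], [-0.0075, -0.019, 0.105], 0],
    [[0, 0, 0], [-0.0075, -0.019, 0.115], 0],
    [[0, 0, 0], [-0.0075, -0.019, 0.115], 0],
    [[0, 0, 0], [-0.0075, -0.019, 0.115], 0],
    [[0, 0, 0], [-0.0075, -0.019, 0.115], 0],
    [[0, 0, 0], [-0.0075, -0.019, 0.115], 0],
  ],
)

```text
time: 42.05
position: [0.6098, -0.1133, 0.1342]
tool_rot: [-0.0, 3.14, 0.0]
ft_force: [0.3, 0.8, -0.3]
grip_width: 0.999
```

```bash
python3 mv.py "[(.6093,-.1139,.088)]"
```

```text
t 42.05 pos [ 0.6098 -0.1133  0.1342] rot [-4.0000e-04  3.1404e+00  1.0000e-04] w 0.999 F [ 0.3  0.8 -0.3]
turn [0.    0.001 0.   ]
(0.6093, -0.1139, 0.088) shift [ 0.0005 -0.0006  0.0462]
```

Emit:
step_arm(
  plan=[
    [[0, 0, 0], [0.0003, -0.0005, 0.01], 0],
    [[0, 0, 0], [0.0003, -0.0005, 0.02], 0],
    [[0, 0, 0], [0.0003, -0.0005, 0.03], 0],
    [[0, 0, 0], [0.0003, -0.0005, 0.038], 0],
    [[0, 0, 0], [0.0003, -0.0005, 0.044], 0],
    [[0, 0, 0], [0.0003, -0.0005, 0.046], 0],
    [[0, 0, 0], [0.0003, -0.0005, 0.046], 0],
    [[0, 0, 0], [0.0003, -0.0005, 0.046], 0],
    [[0, 0, 0], [0.0003, -0.0005, 0.046], 50],
    [[0, 0, 0], [0.0003, -0.0005, 0.046], 100],
  ],
  squeeze=11,
)

```text
time: 43.3
position: [0.6092, -0.1138, 0.0878]
tool_rot: [-0.0, 3.141, 0.0]
ft_force: [0.2, -0.0, 0.9]
grip_width: 0.852
```

Emit:
step_arm(
  plan=[
    [[0, 0, 0], [0, 0, 0], 150],
    [[0, 0, 0], [0, 0, 0], 200],
    [[0, 0, 0], [0, 0, 0], 255],
    [[0, 0, 0], [0, 0, 0], 255],
    [[0, 0, 0], [0, 0, 0], 255],
    [[0, 0, 0], [0, 0, 0], 255],
    [[0, 0, 0], [0, 0, -0.002], 255],
    [[0, 0, 0], [0, 0, -0.006], 255],
    [[0, 0, 0], [0, 0, -0.012], 255],
    [[0, 0, 0], [0, 0, -0.02], 255],
  ],
)

```text
time: 44.55
position: [0.6091, -0.1138, 0.1081]
tool_rot: [-0.0, 3.142, 0.0]
ft_force: [-0.0, 0.4, -0.5]
grip_width: 0.249
```

```bash
python3 mv.py "[(.5704,.1260,.25)]";  python3 - <<'E'
from h import *
for n in("scene",):
    im=ctrl.get_image(n)[:,:,::-1]; p=proj(n,[[.6093,-.1139,.09]])[0].astype(int)
    x,y=max(p[0]-50,0),max(p[1]-50,0)
    cv2.imwrite(f"pics/{n}13.png",cv2.resize(im[y:y+100,x:x+100],(600,600),interpolation=cv2.INTER_CUBIC));print(n,x,y,p)
E
```

```text
t 44.55 pos [ 0.6091 -0.1138  0.1081] rot [-3.0000e-04  3.1415e+00  1.0000e-04] w 0.249 F [-0.   0.4 -0.5]
turn [0. 0. 0.]
(0.5704, 0.126, 0.25) shift [ 0.0386  0.2398 -0.1419]
scene 219 148 [269 198]
```

View pics/scene13.png

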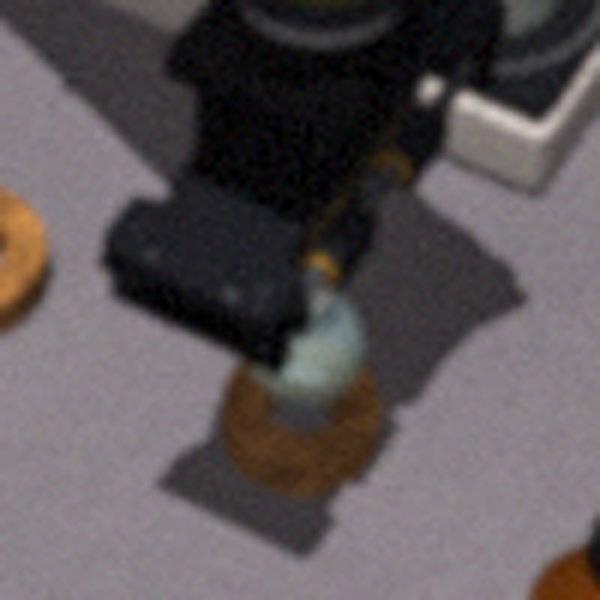

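Emit:
step_arm(
  plan=[
    [[0, 0, 0], [0, 0, -0.03], 255],
    [[0, 0, 0], [0, 0, -0.07], 255],
    [[0, 0, 0], [0, 0.0, -0.11], 255],
    [[0, 0, 0], [0.003, 0.02, -0.13], 255],
    [[0, 0, 0], [0.01, 0.06, -0.132], 255],
    [[0, 0, 0], [0.018, 0.105, -0.132], 255],
    [[0, 0, 0], [0.025, 0.15, -0.132], 255],
    [[0, 0, 0], [0.032, 0.195, -0.132], 255],
    [[0, 0, 0], [0.037, 0.222, -0.132], 255],
    [[0, 0, 0], [0.0387, 0.2396, -0.132], 255],
  ],
)

```text
time: 45.85
position: [0.57, 0.1275, 0.2399]
tool_rot: [-0.003, 3.141, 0.001]
ft_force: [-0.2, 0.6, -0.6]
grip_width: 0.249
```

Emit:
step_arm(
  plan=[
    [[0, 0, 0], [0, 0, 0], 255],
    [[0, 0, 0], [0, 0, 0.01], 255],
    [[0, 0, 0], [0, 0, 0.03], 255],
    [[0, 0, 0], [0, 0, 0.05], 255],
    [[0, 0, 0], [0, 0, 0.065], 255],
    [[0, 0, 0], [0, 0, 0.075], 255],
    [[0, 0, 0], [0, 0, 0.075], 255],
    [[0, 0, 0], [0, 0, 0.075], 255],
    [[0, 0, 0], [0, 0, 0.075], 255],
    [[0, 0, 0], [0, 0, 0.075], 255],
  ],
)

```text
time: 47.1
position: [0.5706, 0.126, 0.1651]
tool_rot: [-0.001, 3.141, 0.001]
ft_force: [-0.2, -0.8, -0.2]
grip_width: 0.245
```

```bash
python3 mv.py "[(.5704,.1258,.1385)]";  python3 - <<'E'
from h import *
for n in("scene",):
    im=ctrl.get_image(n)[:,:,::-1]; p=proj(n,[[.5704,.1258,.11]])[0].astype(int)
    x,y=max(p[0]-50,0),max(p[1]-50,0)
    cv2.imwrite(f"pics/{n}14.png",cv2.resize(im[y:y+100,x:x+100],(600,600),interpolation=cv2.INTER_CUBIC));print(n,x,y,p)
E
```

```text
t 47.1 pos [0.5706 0.126  0.1651] rot [-5.0000e-04  3.1407e+00  7.0000e-04] w 0.245 F [-0.2 -0.8 -0.2]
turn [0.    0.001 0.   ]
(0.5704, 0.1258, 0.1385) shift [ 0.0002 -0.0002  0.0266]
scene 250 79 [300 129]
```

View pics/scene14.png

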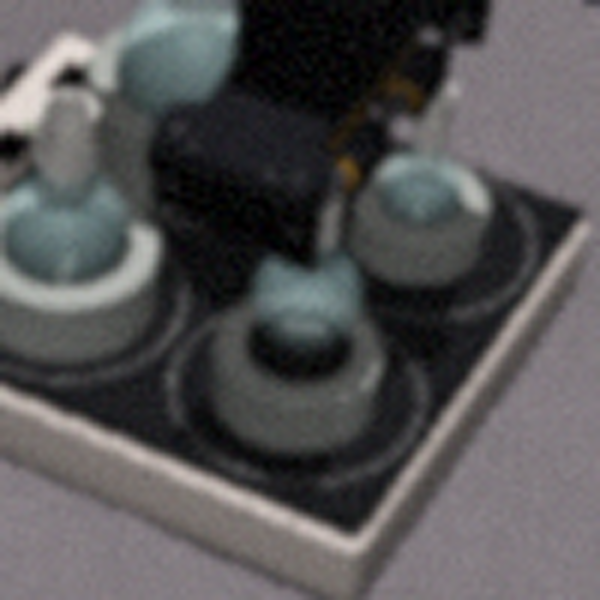

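Emit:
step_arm(
  plan=[
    [[0, 0, 0], [0, 0, 0.005], 255],
    [[0, 0, 0], [0, 0, 0.01], 255],
    [[0, 0, 0], [0, 0, 0.015], 255],
    [[0, 0, 0], [0, 0, 0.019], 255],
    [[0, 0, 0], [0, 0, 0.022], 255],
    [[0, 0, 0], [0, 0, 0.024], 255],
    [[0, 0, 0], [0, 0, 0.025], 255],
    [[0, 0, 0], [0, 0, 0.026], 255],
    [[0, 0, 0], [0, 0, 0.026], 255],
    [[0, 0, 0], [0, 0, 0.026], 255],
  ],
)

```text
time: 48.4
position: [0.5703, 0.1258, 0.1386]
tool_rot: [-0.0, 3.142, 0.0]
ft_force: [-1.1, 1.0, -0.7]
grip_width: 0.249
```

Emit:
step_arm(
  plan=[
    [[0, 0, 0], [0, 0, 0.0005], 255],
    [[0, 0, 0], [0, 0, 0.001], 255],
    [[0, 0, 0], [0, 0, 0.0015], 255],
    [[0, 0, 0], [0, 0, 0.0015], 255],
    [[0, 0, 0], [0, 0, 0.0015], 255],
    [[0, 0, 0], [0, 0, 0.0015], 255],
    [[0, 0, 0], [0, 0, 0.0015], 255],
    [[0, 0, 0], [0, 0, 0.0015], 255],
    [[0, 0, 0], [0, 0, 0.0015], 255],
    [[0, 0, 0], [0, 0, 0.0015], 255],
  ],
)

```text
time: 49.65
position: [0.5703, 0.1258, 0.1371]
tool_rot: [0.0, -3.142, -0.0]
ft_force: [-3.1, -0.1, 3.0]
grip_width: 0.244
```

Emit:
step_arm(
  plan=[
    [[0, 0, 0], [0.0005, 0, 0], 255],
    [[0, 0, 0], [0.001, 0, 0], 255],
    [[0, 0, 0], [0.001, 0, 0], 255],
    [[0, 0, 0], [0.001, 0, 0], 180],
    [[0, 0, 0], [0.001, 0, 0], 140],
    [[0, 0, 0], [0.001, 0, 0], 90],
    [[0, 0, 0], [0.001, 0, 0], 45],
    [[0, 0, 0], [0.001, 0, 0], 0],
    [[0, 0, 0], [0.001, 0, 0], 0],
    [[0, 0, 0], [0.001, 0, 0], 0],
  ],
)

```text
time: 50.9
position: [0.5693, 0.1259, 0.1371]
tool_rot: [-0.0, 3.141, 0.0]
ft_force: [0.3, -0.1, -0.7]
grip_width: 0.895
```

Emit:
step_arm(
  plan=[
    [[0, 0, 0], [0, 0, -0.01], 0],
    [[0, 0, 0], [0, 0, -0.03], 0],
    [[0, 0, 0], [0, 0, -0.06], 0],
    [[0, 0, 0], [0, 0, -0.1], 0],
    [[0, 0, 0], [0, -0.02, -0.13], 0],
    [[0, 0, 0], [0, -0.06, -0.15], 0],
    [[0, 0, 0], [0, -0.11, -0.15], 0],
    [[0, 0, 0], [0, -0.17, -0.15], 0],
    [[0, 0, 0], [0, -0.23, -0.15], 0],
    [[0, 0, 0], [0, -0.29, -0.15], 0],
  ],
)

```text
time: 52.15
position: [0.5693, -0.166, 0.2882]
tool_rot: [-0.001, 3.14, 0.0]
ft_force: [0.7, -1.0, 0.1]
grip_width: 1.001
```

Emit:
step_arm(
  plan=[
    [[0, 0, 0], [0, -0.05, 0], 0],
    [[0, 0, 0], [0, -0.1, 0], 0],
    [[0, 0, 0], [0, -0.14, 0], 0],
    [[0, 0, 0], [0, -0.16, 0], 0],
    [[0, 0, 0], [0, -0.16, 0], 0],
    [[0, 0, 0], [0, -0.16, 0], 0],
    [[0, 0, 0], [0, -0.16, 0], 0],
    [[0, 0, 0], [0, -0.16, 0], 0],
    [[0, 0, 0], [0, -0.16, 0], 0],
    [[0, 0, 0], [0, -0.16, 0], 0],
  ],
)

```text
time: 53.4
position: [0.5695, -0.324, 0.2871]
tool_rot: [-0.001, 3.141, 0.0]
ft_force: [-0.1, 1.4, -0.1]
grip_width: 1.0
```

```bash
python3 mv.py "[]"; python3 - <<'E'
from meas import *
for n in("scene","top"):
    im=ctrl.get_image(n); cv2.imwrite(f"pics/{n}15.png",cv2.resize(im[:,:,::-1],(800,600),interpolation=cv2.INTER_CUBIC))
    p=proj(n,[[.507,.19,.1]])[0].astype(int); 
    x,y=max(p[0]-70,0),max(p[1]-60,0); cv2.imwrite(f"pics/{n}15c.png",cv2.resize(im[y:y+120,x:x+140,::-1],(700,600),interpolation=cv2.INTER_CUBIC))
    for k,c,z,r in(("25",(.5715,.254),.151,.009),("50",(.57,.126),.161,.011),("100",(.442,.125),.174,.014),("250",(.4415,.259),.195,.0165)):
        print(n,k,*[np.round(v,4) for v in ringfit(n,im,c,z,r,r-.003,win=.012)])
E
```

```text
t 53.4 pos [ 0.5695 -0.324   0.2871] rot [-7.0000e-04  3.1414e+00  2.0000e-04] w 1.0 F [-0.1  1.4 -0.1]
turn [0. 0. 0.]
scene 25 [0.5717 0.2531] -35.141
scene 50 [0.5694 0.1241] -98.9607
scene 100 [0.441  0.1224] -48.6393
scene 250 [0.4406 0.259 ] -53.285
top 25 [0.5719 0.2542] -119.5965
top 50 [0.5708 0.1257] -137.2168
top 100 [0.4423 0.1243] -142.8202
top 250 [0.442  0.2598] -149.7739
```

View pics/scene15.png

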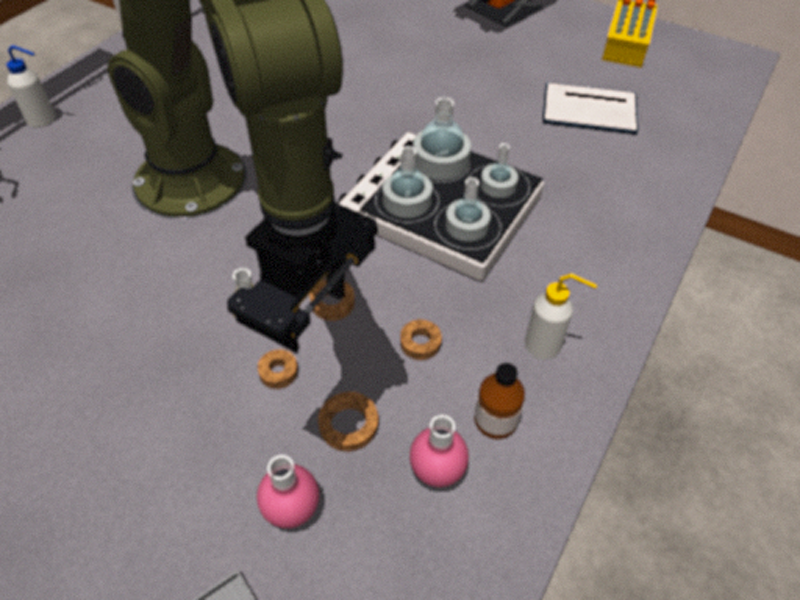

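View pics/scene15c.png

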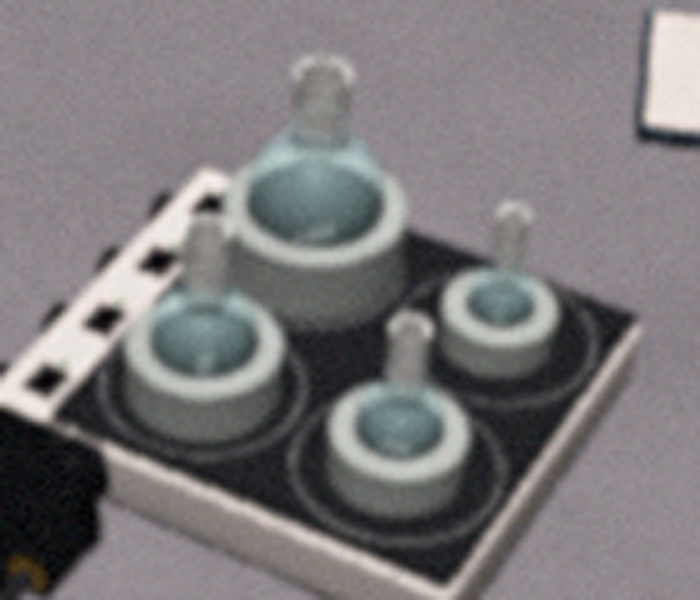

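View pics/top15c.png

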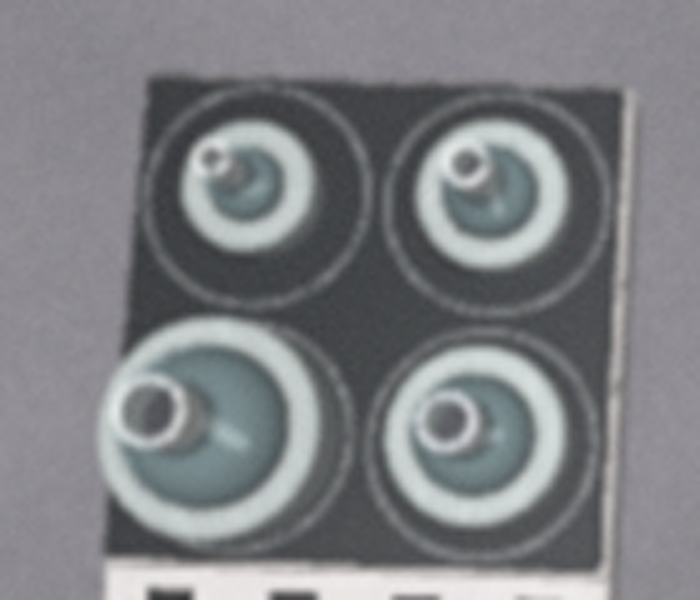

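```bash
python3 -c "
from bench import ctrl
print(ctrl.close_job()); print(ctrl.get_state()['time'])"
```

```text
the job is handed in; nothing more can be done
None
the job is handed in; nothing more can be done
```

I lifted all four clear flasks (25, 50, 100 and 250 ml) off their cork rings by the neck. Each one now sits in the block cut for its size. I handed the job in at about 53.5 s with the gripper open and clear of everything; the hand-in gives no verdict.

**Seating:** in the last pictures each flask looks upright and fully down in its bowl. Each neck top, measured assuming the flask is at its seated height, lies within about 1–2 mm of its block's axis in both cameras.

**Bystanders:** the wash bottle, the amber bottle and the pink look-alikes stand where they were in the last scene picture. There the gripper hid most of the yellow look-alike.

**Disagreements:**
- The first images put the 100 and 250 ml blocks about 135 mm apart instead of 130 mm. The contact forces while lowering agreed with the measured place of the 250 ml block, so I used the measured positions.
- A check on the 100 ml flask partway through gave a false fit in the scene camera because the arm blocked the view. The top camera and the final pictures showed it correctly seated.

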